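Close down the garage bench for the night

TASK

Close down the bench for the night: first press the red stop plunger on the grinder's starter box right down to its stop and let it come back up, then clear the loose parts off the mat into the bins - every socket in the blue bin, every spark plug in the yellow bin, every bolt in the red bin. When they are all put away, and not before, slide the bench lamp's dimmer right down to its off end (the small black dot), and leave the tools and the other things on the bench where they are.

Things in the scene. Friction and masses are not known exactly. Their poses are not given: they have to be found in the camera images.
- bin_blue: Blue open picking bin for the sockets, fixed: 130 x 130 x 60 mm high, walls and floor 4 mm (inner 122 x 122 mm). Front wall (-x, blank white card) and the first 30 mm of the sides are 40 mm high. Origin: centre of underside, z up. The bins stand side by side 1 mm apart, in any order, on a steel plate 6 mm thick that shows 5 mm round them, with a 30 mm lip behind.
- bin_yellow: Yellow open picking bin for the spark plugs, fixed: 130 x 130 x 60 mm high, walls and floor 4 mm (inner 122 x 122 mm). Front wall (-x, blank white card) and the first 30 mm of the sides are 40 mm high. Origin: centre of underside, z up. The bins stand side by side 1 mm apart, in any order, on a steel plate 6 mm thick that shows 5 mm round them, with a 30 mm lip behind.
- bin_red: Red open picking bin for the bolts, fixed: 130 x 130 x 60 mm high, walls and floor 4 mm (inner 122 x 122 mm). Front wall (-x, blank white card) and the first 30 mm of the sides are 40 mm high. Origin: centre of underside, z up. The bins stand side by side 1 mm apart, in any order, on a steel plate 6 mm thick that shows 5 mm round them, with a 30 mm lip behind.
- socket1: Black steel impact socket, a cylinder 28 mm in diameter and 40 mm long, about 110 g; origin at its centre, its z along the cylinder's axis. Starts standing upright on the mat; lies on its side if knocked over. May be absent.
- socket2: Black steel impact socket, a cylinder 28 mm in diameter and 40 mm long, about 110 g; origin at its centre, its z along the cylinder's axis. Starts standing upright on the mat; lies on its side if knocked over. May be absent.
- socket3: Black steel impact socket, a cylinder 28 mm in diameter and 40 mm long, about 110 g; origin at its centre, its z along the cylinder's axis. Starts standing upright on the mat; lies on its side if knocked over. May be absent.
- plug1: Spark plug lying on its side, 66 mm long along its own x, about 55 g. Origin (also its centre of mass, within 2 mm) in the middle of its steel hex body, 18 mm long and 20 mm across, on the axis, 10 mm above what it lies on; grip it there. Threaded end, 14 mm thick, to x = -31 mm; white ceramic end, 13 mm thick, to x = +35 mm. May be absent.
- plug2: Spark plug lying on its side, 66 mm long along its own x, about 55 g. Origin (also its centre of mass, within 2 mm) in the middle of its steel hex body, 18 mm long and 20 mm across, on the axis, 10 mm above what it lies on; grip it there. Threaded end, 14 mm thick, to x = -31 mm; white ceramic end, 13 mm thick, to x = +35 mm. May be absent.
- plug3: Spark plug lying on its side, 66 mm long along its own x, about 55 g. Origin (also its centre of mass, within 2 mm) in the middle of its steel hex body, 18 mm long and 20 mm across, on the axis, 10 mm above what it lies on; grip it there. Threaded end, 14 mm thick, to x = -31 mm; white ceramic end, 13 mm thick, to x = +35 mm. May be absent.
- bolt1: Brass-coloured hex bolt with its nut on, lying on its side, 64 mm long along its own x, about 110 g. Origin mid-length on the axis, 11 mm above what it lies on. Head (22 mm across) x = -32 to -22 mm, nut (22 mm across) x = +14 to +26 mm; between them a bare 14 mm shank, its middle at x = -4 mm: grip there. May be absent.
- bolt2: Brass-coloured hex bolt with its nut on, lying on its side, 64 mm long along its own x, about 110 g. Origin mid-length on the axis, 11 mm above what it lies on. Head (22 mm across) x = -32 to -22 mm, nut (22 mm across) x = +14 to +26 mm; between them a bare 14 mm shank, its middle at x = -4 mm: grip there. May be absent.
- bolt3: Brass-coloured hex bolt with its nut on, lying on its side, 64 mm long along its own x, about 110 g. Origin mid-length on the axis, 11 mm above what it lies on. Head (22 mm across) x = -32 to -22 mm, nut (22 mm across) x = +14 to +26 mm; between them a bare 14 mm shank, its middle at x = -4 mm: grip there. May be absent.
- stop_top (a point): Centre of the top of the red mushroom-headed stop plunger, 40 mm in diameter, 96 mm above the bench when up; it moves straight down. It stands on a yellow disc on the grey starter box of the bench grinder (140 x 90 mm, lid 65 mm high, fixed to the bench); the flat green button 61 mm behind it on the same lid is the start button and does not move.
- stop (a joint): How far the red stop plunger is pushed down, in m: 0 up, 0.008 at its stop. A spring returns it; it takes 3 N to start and 9 N to hold it at its stop.
- dimmer_box: Slide dimmer of the bench lamp, fixed: black box with aluminium face, 80 (its x) x 190 (its y) x 38 mm high; origin at the centre of its underside. The grip slides along its y. Off is the -y end (nearer the robot), marked with a small black dot; full is the +y end, marked with a larger white disc; a row of bars beside the track widens toward full.
- dimmer_top (a point): Top centre of the dimmer's orange grip, 68 mm above the bench. The grip is a block 26 mm across the track, 16 mm along it and 22 mm high, its underside 8 mm above the face.
- dimmer (a joint): Position of the dimmer grip in m: 0 at the off end of its track, 0.1 at full brightness. It stays where it is left and takes about 2 N to slide. Starts between 0.055 and 0.1.
- screwdriver: Screwdriver with yellow handle, 190 mm long, lying beside the mat. Leave it alone. Origin mid-length on its underside.
- spanner: Steel spanner, 180 mm long, lying beside the mat. Leave it alone. Origin mid-length on its underside.
- mug: Blue mug, 80 mm in diameter, 85 mm high. Leave it alone. Origin at the centre of its underside.
- spray_can: Red spray can, 66 mm in diameter, 184 mm high. Leave it alone. Origin at the centre of its underside.
- grease_tin: Blue grease tin, 94 mm in diameter, 74 mm high. Leave it alone. Origin at the centre of its underside.
- tape_roll: Roll of grey tape lying flat, 100 mm in diameter, 24 mm high. Leave it alone. Origin at the centre of its underside.
- oil_bottle: Grey oil bottle, 68 mm in diameter, 190 mm high. Leave it alone. Origin at the centre of its underside.

How it is judged (in metres and radians):
On the way, in this order (a step that is already met when the one before it is completed fails the run):
1. the red stop plunger is pressed down to its stop, before any part has been put in its bin (value of joint stop above 0.0065 m and horizontal distance between each of socket1, socket2, socket3 and bin_blue above 0.075 m and horizontal distance between each of plug1, plug2, plug3 and bin_yellow above 0.075 m and horizontal distance between each of bolt1, bolt2, bolt3 and bin_red above 0.075 m), for 0.1 s.
2. every part on the bench lies in the bin of its type, released (x of socket1 in the frame of bin_blue between -0.059 and 0.059 m and y of socket1 in the frame of bin_blue between -0.059 and 0.059 m and z of socket1 in the frame of bin_blue between 0 and 0.06 m and x of socket2 in the frame of bin_blue between -0.059 and 0.059 m and y of socket2 in the frame of bin_blue between -0.059 and 0.059 m and z of socket2 in the frame of bin_blue between 0 and 0.06 m and x of socket3 in the frame of bin_blue between -0.059 and 0.059 m and y of socket3 in the frame of bin_blue between -0.059 and 0.059 m and z of socket3 in the frame of bin_blue between 0 and 0.06 m and x of plug1 in the frame of bin_yellow between -0.059 and 0.059 m and y of plug1 in the frame of bin_yellow between -0.059 and 0.059 m and z of plug1 in the frame of bin_yellow between 0 and 0.06 m and x of plug2 in the frame of bin_yellow between -0.059 and 0.059 m and y of plug2 in the frame of bin_yellow between -0.059 and 0.059 m and z of plug2 in the frame of bin_yellow between 0 and 0.06 m and x of plug3 in the frame of bin_yellow between -0.059 and 0.059 m and y of plug3 in the frame of bin_yellow between -0.059 and 0.059 m and z of plug3 in the frame of bin_yellow between 0 and 0.06 m and x of bolt1 in the frame of bin_red between -0.059 and 0.059 m and y of bolt1 in the frame of bin_red between -0.059 and 0.059 m and z of bolt1 in the frame of bin_red between 0 and 0.06 m and x of bolt2 in the frame of bin_red between -0.059 and 0.059 m and y of bolt2 in the frame of bin_red between -0.059 and 0.059 m and z of bolt2 in the frame of bin_red between 0 and 0.06 m and x of bolt3 in the frame of bin_red between -0.059 and 0.059 m and y of bolt3 in the frame of bin_red between -0.059 and 0.059 m and z of bolt3 in the frame of bin_red between 0 and 0.06 m and contact force between the fingers and socket1 below 0.2 N and contact force between the fingers and socket2 below 0.2 N and contact force between the fingers and socket3 below 0.2 N and contact force between the fingers and plug1 below 0.2 N and contact force between the fingers and plug2 below 0.2 N and contact force between the fingers and plug3 below 0.2 N and contact force between the fingers and bolt1 below 0.2 N and contact force between the fingers and bolt2 below 0.2 N and contact force between the fingers and bolt3 below 0.2 N), for 0.2 s.
3. the lamp's dimmer is slid down to its off end (value of joint dimmer below 0.006 m), for 0.2 s.
At the end, for the whole second after the job is handed in: Every socket present lies in the blue bin, every spark plug in the yellow bin, every bolt in the red bin (its centre within the bin's inner walls and below its rim), all at rest; the dimmer is within 6 mm of its off end; the stop plunger has come back up (within 2 mm) (x of socket1 in the frame of bin_blue between -0.059 and 0.059 m and y of socket1 in the frame of bin_blue between -0.059 and 0.059 m and z of socket1 in the frame of bin_blue between 0 and 0.06 m and x of socket2 in the frame of bin_blue between -0.059 and 0.059 m and y of socket2 in the frame of bin_blue between -0.059 and 0.059 m and z of socket2 in the frame of bin_blue between 0 and 0.06 m and x of socket3 in the frame of bin_blue between -0.059 and 0.059 m and y of socket3 in the frame of bin_blue between -0.059 and 0.059 m and z of socket3 in the frame of bin_blue between 0 and 0.06 m and x of plug1 in the frame of bin_yellow between -0.059 and 0.059 m and y of plug1 in the frame of bin_yellow between -0.059 and 0.059 m and z of plug1 in the frame of bin_yellow between 0 and 0.06 m and x of plug2 in the frame of bin_yellow between -0.059 and 0.059 m and y of plug2 in the frame of bin_yellow between -0.059 and 0.059 m and z of plug2 in the frame of bin_yellow between 0 and 0.06 m and x of plug3 in the frame of bin_yellow between -0.059 and 0.059 m and y of plug3 in the frame of bin_yellow between -0.059 and 0.059 m and z of plug3 in the frame of bin_yellow between 0 and 0.06 m and x of bolt1 in the frame of bin_red between -0.059 and 0.059 m and y of bolt1 in the frame of bin_red between -0.059 and 0.059 m and z of bolt1 in the frame of bin_red between 0 and 0.06 m and x of bolt2 in the frame of bin_red between -0.059 and 0.059 m and y of bolt2 in the frame of bin_red between -0.059 and 0.059 m and z of bolt2 in the frame of bin_red between 0 and 0.06 m and x of bolt3 in the frame of bin_red between -0.059 and 0.059 m and y of bolt3 in the frame of bin_red between -0.059 and 0.059 m and z of bolt3 in the frame of bin_red between 0 and 0.06 m and linear speed of each of socket1, socket2, socket3, plug1, plug2, plug3, bolt1, bolt2, bolt3 below 0.03 m/s and value of joint dimmer below 0.006 m and value of joint stop below 0.002 m); the robot touches nothing.
It fails at once if the screwdriver or spanner is moved more than 40 mm (distance of any of screwdriver, spanner from where it was at the start of the episode above 0.04 m).
It fails at once if the mug, spray can, grease tin, tape roll or oil bottle is moved more than 40 mm or tipped over (distance of any of mug, spray_can, grease_tin, tape_roll, oil_bottle from where it was at the start of the episode above 0.04 m or angle between any of mug, spray_can, grease_tin, tape_roll, oil_bottle's own z axis and vertical above 0.5 rad).
Of socket1, socket2, socket3, plug1, plug2, plug3, bolt1, bolt2, bolt3 only 6 to 8 are there at a start; the rules pass over those that are not, and their reading is None.
At some moment in a run one of socket1, socket2, socket3, plug1, plug2, plug3, bolt1, bolt2, bolt3 may be knocked a few centimetres aside while the robot is not near it.
Once in a run the grip may slacken for a moment while it holds something.
It also fails if it takes over 210 s, if anything falls off the work surface, if the arm or the gripper's body presses on something with over 40 N, if the wrist force passes 120 N, or if a joint passes its speed limit or range.

ROBOT

A 6-joint arm with a two-finger parallel gripper is mounted at the origin on the work surface. World frame = base frame: x ahead of the robot, y to its left, z up, the work surface at z = 0. Lengths are in m, angles in degrees, forces in N, time in s.
With the tool pointing down it reaches from about 0.25 to 0.725 m from the base axis. Payload 9.7 kg.
Tool frame: the origin (TCP) lies on the centre line of the jaws, within the pads' length; the fingertips stand tip_extent ahead of it and the grasp point (between the pads) lies 3 mm ahead of it (tip_extent is the distance from the TCP to the fingertips, in m); z points along the fingers, y is the line along which they close (so a half turn about z gives the same grasp; the last joint's range is limited). The gripper opens to 85 mm and grips with 20 to 120 N. Pads are 22 mm wide; open, the fingers measure 114 mm over their backs; the gripper's body (76 mm by 85 mm) begins 54 mm behind the grasp point. The pads swing forward as they close: fully open they stand 13 mm farther back than shut.
Start: joints at [-70.13, 4.979, 10.078, 95.1, 0, 90], TCP at [0.187, -0.517, 0.218] pointing down, gripper open.
Joint ranges: [-179.16, 179.16], [-48.56, 103.87], [-65.8, 70.77], [-126.05, 130.52], [-82.76, 87.17], [-180, 180]. Speed limits (degrees/s): [127.2, 127.2, 147.25, 180, 180, 180].

INTERFACE

Orientations are given as [roll, pitch, yaw] about the fixed x, y, z axes, in that order (R = Rz(yaw) Ry(pitch) Rx(roll)).
In Python, from workcell import * gives the robot as it stands.
- The arm moves only by the tool servo_tool, never from a script. Its argument "rows" is a list of rows, each an object with "offset": the shift along the tool's x, y, z as a fraction of full scale, a list of three; "yaw": the turn about the tool's z as a fraction of full scale; "claw": the closure, from 0 (fully open) to 1 (shut). A call has 1 to 12 rows; each row is the pose to reach, as a shift and turn from the pose commanded when the call began, along the tool's axes at that moment, turning the shorter way round; what a row does not reach only later rows make up. Full scale, the value 1, is 0.1 m for a shift and pi rad for a turn. A row lasts 1/8 s, in which the tool goes at most 62.5 mm and 10.7 degrees, less where a joint would pass 70% of its speed; a pose out of reach is approached as far as the arm can. A call with a number of a shift or a turn outside -1 to 1 is refused whole. A call with a gripper value outside its range is refused whole. The fingers move at their own pace and stop on an object; "squeeze" is the grip in N (left out, the last holds). Time passes only in rows, so rows that repeat a pose let the fingers close. It gives the time, the measured TCP pose, the force, the opening and the grip force at its end, in the units of the state.
- get_obs(): the state, without advancing time (a new reading comes with each control period).
- camera(name): name is "scene" or "top" or "wrist"; returns (picture, depth): 420x560x3 uint8, red, green, blue; 420x560 float32, m along the optical axis (not along the pixel's ray), 0 where there is no reading.
- camera_info(name): a dict with "fx", "fy", "cx", "cy" (pixels), "dist" ([k1, k2, p1, p2, k3] as OpenCV has them; the pictures are not rectified), "cam_to_world" (4x4, takes a point from camera to world coordinates); the wrist camera has in their place "hand_eye" (4x4, takes a point from camera to tool coordinates, whose origin is the TCP and whose axes are the flange's). Camera axes: x right, y up, looking along -z (the intrinsics and any distortion apply to the point x, -y, -z); pixel columns grow to the right and rows downward; lengths in m; the calibration is good to about 2 mm. A picture is of the moment at which its call begins: read the wrist's pose just before it. camera_info takes no time and is no camera call.
- job_done(): hands the job in; it is judged then, once.
The state is a dict: "time": time; "q": joint angles; "qd": joint speeds; "joint_efforts": joint torques, N m; "ee_pos": TCP position; "tcp_rot": TCP orientation; "wrist_force": force on the tool from outside, world axes, zero at the start; "torque": the same for the moment, N m; "opening": finger opening in m; "grasp_force": force on a finger pad.
Only numpy, scipy, OpenCV 4.12 (cv2) and the standard library are available. Lean on these libraries where they do the work, as an engineer would, in place of code of your own. Each camera call takes 0.05 s, during which the arm holds its last target. There are 200 camera calls.

## Working session

There is one attempt and no reset: what is moved stays moved. The work goes in short steps, Python scripts to look and compute and a tool call to move; the robot and the scene stay as the last step left them, time stands still between calls to the robot, and variables do not carry over. Pictures are saved under pics/ and viewed, at most 14 in all, crops included, and the job is handed in when it is done.

Besides the shell and the picture viewer there is one more tool, called after "Request:" as name(argument=value, ...) on one line, values as JSON. servo_tool: Moves the arm, as the interface text tells. Its arguments: {"type":"object","properties":{"rows":{"type":"array"},"squeeze":{"type":"number"}},"required":["rows"]}

```bash
ls; mkdir -p pics
cat > h.py <<'E'
from workcell import *
import numpy as np, cv2
from scipy.spatial.transform import Rotation as R
def snap(n,fn=None):
    o=get_obs(); p,d=camera(n)
    if fn: cv2.imwrite('pics/'+fn,cv2.cvtColor(p,cv2.COLOR_RGB2BGR))
    np.savez('/tmp/%s.npz'%n,p=p,d=d,pos=o['ee_pos'],rot=o['tcp_rot'])
    return o,p,d
def T(n):
    i=camera_info(n)
    if n!='wrist': return np.array(i['cam_to_world'])
    z=np.load('/tmp/wrist.npz'); M=np.eye(4); M[:3,:3]=R.from_euler('xyz',z['rot'],degrees=True).as_matrix(); M[:3,3]=z['pos']
    return M@np.array(i['hand_eye'])
def px(n,uv,z=None):
    i=camera_info(n); D=np.load('/tmp/%s.npz'%n)['d']
    K=np.array([[i['fx'],0,i['cx']],[0,i['fy'],i['cy']],[0,0,1.]])
    uv=np.array(uv,float).reshape(-1,2)
    n2=cv2.undistortPoints(uv[:,None],K,np.array(i['dist'],float))[:,0]
    ray=np.c_[n2[:,0],-n2[:,1],-np.ones(len(uv))]; M=T(n); w=ray@M[:3,:3].T; c=M[:3,3]
    if z is None: s=D[uv[:,1].astype(int),uv[:,0].astype(int)]
    else: s=(np.broadcast_to(z,len(uv))-c[2])/w[:,2]
    return c+w*s[:,None]
E
python3 - <<'E'
from h import *
print(get_obs())
for n in('top','scene'):
    snap(n,n+'0.png'); print(camera_info(n))
print(camera_info('wrist'))
E
```

```text
pics
{'time': 0.0, 'q': array([-7.01306921e+01,  5.01246270e+00,  1.00333930e+01,  9.50966650e+01,
        7.70920933e-04,  9.00009011e+01]), 'qd': array([-0.0550348 ,  0.02769518,  0.06254725,  0.10856918,  0.03222596,
       -0.00696321]), 'joint_efforts': array([ 1.81929099e-04, -5.20395434e+01,  4.64794815e+01,  1.67322101e-02,
        6.98349163e-05,  6.94657430e-06]), 'ee_pos': array([ 0.18685749, -0.51704155,  0.21776048]), 'tcp_rot': array([-1.79924265e+02, -7.69729148e-04,  1.98684057e+01]), 'wrist_force': array([-0.22728484,  1.23201344,  0.2741053 ]), 'torque': array([-0.00147466,  0.00543691, -0.0059735 ]), 'grasp_force': 0.0, 'opening': 0.08551513154010762}
{'fx': 443.59397241691033, 'fy': 443.59397241691033, 'cx': 275.2735741038551, 'cy': 208.899090597059, 'dist': array([0.02512736, 0.        , 0.        , 0.        , 0.        ]), 'cam_to_world': array([[-0.01826211,  0.98382019, -0.1782255 ,  0.28906812],
       [-0.99970681, -0.02080196, -0.01239237, -0.00446825],
       [-0.01589931,  0.17794693,  0.98391163,  1.25584589],
       [ 0.        ,  0.        ,  0.      
[... 303 characters left out ...]
0.43436591,  0.6391532 ,  0.85234823],
       [-0.01616163,  0.8194403 ,  0.57293664,  0.86932995],
       [ 0.        ,  0.        ,  0.        ,  1.        ]])}
{'fx': 348.9878339242711, 'fy': 348.9878339242711, 'cx': 275.9223389116655, 'cy': 207.34561933212623, 'dist': array([-0.03488841,  0.        ,  0.        ,  0.        ,  0.        ]), 'hand_eye': array([[-4.53211508e-04,  9.57664121e-01,  2.87887523e-01,
         7.38831368e-02],
       [ 9.99999894e-01,  4.58225757e-04,  4.99677571e-05,
        -3.88498759e-04],
       [-8.40651499e-05,  2.87887515e-01, -9.57664227e-01,
        -1.54483859e-01],
       [ 0.00000000e+00,  0.00000000e+00,  0.00000000e+00,
         1.00000000e+00]])}
```

View pics/top0.png

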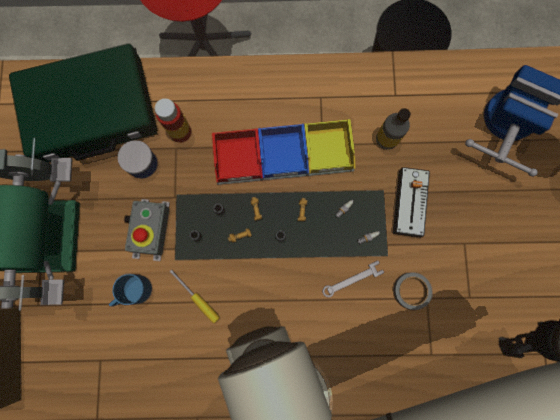

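View pics/scene0.png

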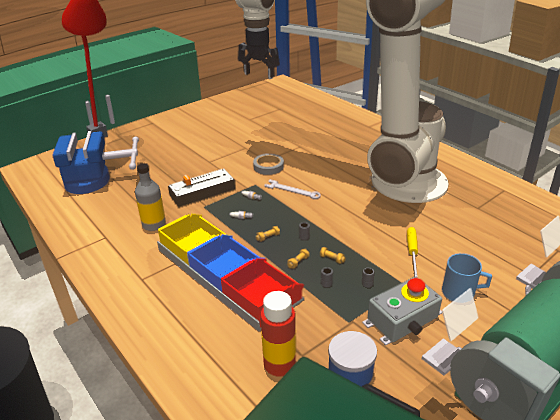

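The top view shows three sockets at (218,208), (195,235) and (280,236). The bolts are at (256,208), (240,236) and (302,208), and the plugs at (345,208) and (369,237). The stop is at (141,235), and the bins, left to right, are red, blue and yellow. The dimmer grip is at (417,184). I'll enlarge the mat next.

Run:
```python
from h import *
p=np.load('/tmp/top.npz')['p'][:,:,::-1]
cv2.imwrite('pics/c1.png',cv2.resize(p[185:260,170:300],None,fx=6,fy=6,interpolation=cv2.INTER_CUBIC))
cv2.imwrite('pics/c2.png',cv2.resize(p[165:260,290:430],None,fx=5.6,fy=5.6,interpolation=cv2.INTER_CUBIC))
print(px('top',[(141,235),(145,213),(236,155),(283,152),(330,148),(417,184)]).round(3))
```

```text
[[ 0.437  0.366  0.094]
 [ 0.5    0.364  0.072]
 [ 0.678  0.123  0.008]
 [ 0.683 -0.014  0.012]
 [ 0.692 -0.152  0.011]
 [ 0.566 -0.378  0.066]]
```

View pics/c1.png

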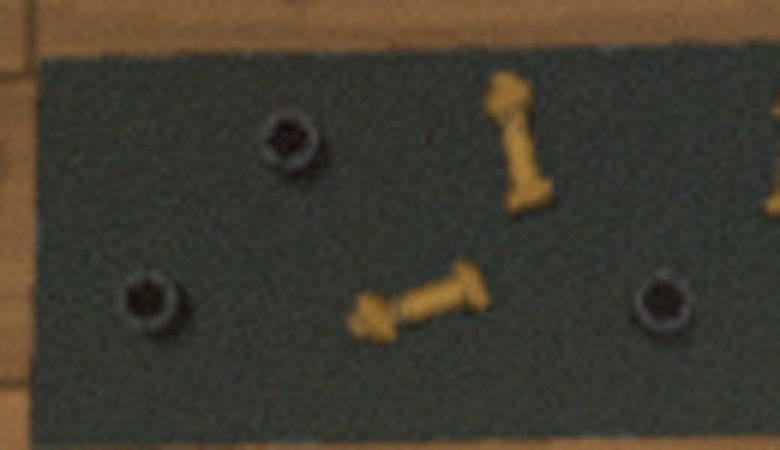

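View pics/c2.png

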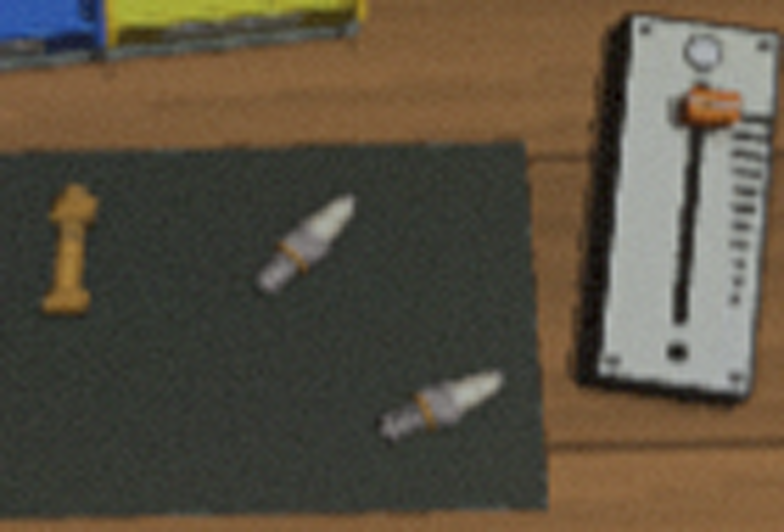

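The crops are clear. In c1 the socket centres are (290,140), (150,300) and (662,303), and the bolt shanks are (519,147) and (425,302). In c2 the third bolt is at (70,253), and the plug hexes are at (306,243) and (441,403). The white disc (full) is at (703,52) and the black dot (off) at (677,352).

```bash
python3 - <<'E'
from h import *
import workcell; print([a for a in dir(workcell) if not a.startswith('_')])
c1=lambda l:(np.array(l,float)+.5)/6-.5+[170,185]
c2=lambda l:(np.array(l,float)+.5)/5.6-.5+[290,165]
pr=lambda n,v:print(n,v.round(4).tolist())
pr('sock',px('top',c1([(290,140),(150,300),(662,303)]),.04))
def seg(n,h,t,m,f,z):
    a=px('top',f([h,t,m]),z); d=a[1]-a[0]; print(n,a[2].round(4)[:2],'dir deg',np.degrees(np.arctan2(d[1],d[0])).round(1), 'len',np.linalg.norm(d).round(3))
seg('bA',(528,198),(508,95),(519,147),c1,.017)
seg('bB',(470,287),(375,318),(425,302),c1,.017)
seg('bC',(66,303),(74,207),(70,253),c2,.017)
seg('p1',(265,287),(350,200),(306,244),c2,.014)
seg('p2',(385,432),(500,378),(441,404),c2,.014)
seg('dim',(703,52),(677,352),(702,107),c2,.038)
pr('mat',px('top',c1([(400,200),(200,400)])))
# stop centre by red mask, plus bins rims
d=np.load('/tmp/top.npz');p=d['p'].astype(int)
v,u=np.nonzero((p[...,0]>140)&(p[...,1]<60)&(p[...,2]<60)); s=(u>120)&(u<165)&(v>215)&(v<255)
pr('stop',px('top',[[u[s].mean(),v[s].mean()]],.096)); print(s.sum(),np.ptp(u[s]),np.ptp(v[s]))
H,S,V=cv2.split(cv2.cvtColor(d['p'],cv2.COLOR_RGB2HSV))
orr=(H>5)&(H<17)&(S>180)&(V>150); v,u=np.nonzero(orr); s=(u>405)&(u<430)&(v>170)&(v<200)
pr('grip',px('top',[[u[s].mean(),v[s].mean()]],.068)); print(s.sum())
# bins: back-projected depth points near the rim height
vv,uu=np.mgrid[110:190,205:365]; P=px('top',np.c_[uu.ravel(),vv.ravel()])
m=(P[:,2]>.057)&(P[:,2]<.075)
r=cv2.minAreaRect(P[m][:,:2].astype(np.float32)); print('rim rect',r, cv2.boxPoints(r).round(3).tolist())
m=(P[:,2]>.002)&(P[:,2]<.02)
r=cv2.minAreaRect(P[m][:,:2].astype(np.float32)); print('floor rect',r)
E
python3 - <<'E'
import cv2
p=cv2.imread('pics/top0.png')
cv2.imwrite('pics/c3.png',cv2.resize(p[110:190,205:365],None,fx=5,fy=5,interpolation=cv2.INTER_CUBIC))
E
```

```text
['PlanningError', 'camera', 'camera_info', 'get_obs', 'job_done', 'tip_extent']
sock [[0.5155, 0.1709, 0.04], [0.4419, 0.235, 0.04], [0.4357, -0.0006, 0.04]]
bA [0.5141 0.0656] dir deg 10.2 len 0.051
bB [0.4412 0.1105] dir deg 107.1 len 0.047
bC [ 0.5094 -0.0648] dir deg -6.3 len 0.05
p1 [ 0.512  -0.1845] dir deg -45.7 len 0.063
p2 [ 0.4293 -0.248 ] dir deg -66.1 len 0.064
dim [ 0.573  -0.3812] dir deg 171.1 len 0.153
mat [[0.4922, 0.1236, 0.0027], [0.3992, 0.2191, -0.0031]]
stop [[0.4389, 0.3705, 0.096]]
104 11 11
grip [[0.5629, -0.3767, 0.068]]
5
rim rect ((0.6828879117965698, -0.014276653528213501), (0.12370815128087997, 0.3926703929901123), 4.371330261230469) [[0.6060000061988831, 0.1770000010728836], [0.6359999775886536, -0.2150000035762787], [0.7599999904632568, -0.20499999821186066], [0.7300000190734863, 0.1860000044107437]]
floor rect ((0.6943380236625671, -0.018373876810073853), (0.47331565618515015, 0.24326135218143463), 88.61511993408203)
```

View pics/c3.png

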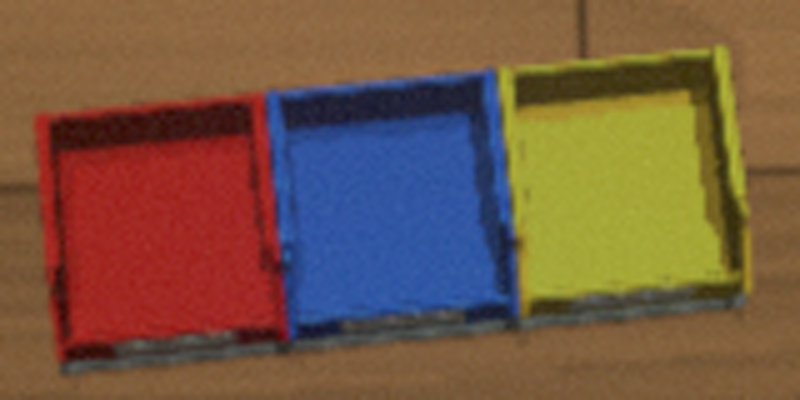

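Run:
```python
from h import *
print(tip_extent)
c3=lambda l:(np.array(l,float)+.5)/5-.5+[205,110]
print(px('top',c3([(38,115),(270,93),(500,70),(728,47)]),.066).round(4).tolist())
print(px('top',c3([(62,358),(287,342),(517,318),(745,294)]),.046).round(4).tolist())
# floor-corner of bins (z .010) red & yellow
print(px('top',c3([(62,150),(252,134),(70,345),(283,328)]),.010).round(4).tolist())
# dimmer grip top
c2=lambda l:(np.array(l,float)+.5)/5.6-.5+[290,165]
print('grip',px('top',c2([(714,103)]),.068).round(4), 'track',px('top',c2([(704,82),(680,322)]),.038).round(4))
```

```text
0.022
[[0.7267, 0.1842, 0.066], [0.7367, 0.0533, 0.066], [0.7471, -0.0766, 0.066], [0.7574, -0.2052, 0.066]]
[[0.5907, 0.173, 0.046], [0.5972, 0.0464, 0.046], [0.6082, -0.083, 0.046], [0.6191, -0.2112, 0.046]]
[[0.7254, 0.1788, 0.01], [0.7327, 0.0669, 0.01], [0.6073, 0.1736, 0.01], [0.6147, 0.0502, 0.01]]
grip [[ 0.5679 -0.3778  0.068 ]] track [[ 0.5859 -0.3831  0.038 ]
 [ 0.4648 -0.3624  0.038 ]]
```

Request:
servo_tool(rows=[{"offset": [0.36, -1, 0], "yaw": 0.1104, "claw": 0}, {"offset": [0.36, -1, 0], "yaw": 0.1104, "claw": 0}, {"offset": [0.36, -1, 0], "yaw": 0.1104, "claw": 0}, {"offset": [0.36, -1, 0], "yaw": 0.1104, "claw": 0}])

```text
time: 0.6
ee_pos: [0.1869, -0.4113, 0.2185]
tcp_rot: [180.0, -0.0, 0.1]
wrist_force: [0.7, -0.2, 0.1]
opening: 0.0855
grasp_force: 0.0
```

Request:
servo_tool(rows=[{"offset": [1, -1, 0], "yaw": 0, "claw": 0}, {"offset": [1, -1, 0], "yaw": 0, "claw": 0}, {"offset": [1, -1, 0], "yaw": 0, "claw": 0}, {"offset": [1, -1, 0], "yaw": 0, "claw": 0}])

```text
time: 1.1
ee_pos: [0.2877, -0.311, 0.2181]
tcp_rot: [-180.0, 0.0, 0.2]
wrist_force: [-0.2, -0.4, -0.3]
opening: 0.0855
grasp_force: 0.0
```

Request:
servo_tool(rows=[{"offset": [1, -1, 0], "yaw": 0, "claw": 1}, {"offset": [1, -1, 0], "yaw": 0, "claw": 1}, {"offset": [1, -1, 0], "yaw": 0, "claw": 1}])

```text
time: 1.48
ee_pos: [0.3883, -0.2103, 0.218]
tcp_rot: [-180.0, 0.0, 0.1]
wrist_force: [-0.2, -0.5, -0.3]
opening: 0.0321
grasp_force: 0.0
```

Request:
servo_tool(rows=[{"offset": [0.25, -1, 0], "yaw": 0, "claw": 1}, {"offset": [0.25, -1, 0], "yaw": 0, "claw": 1}, {"offset": [0.25, -1, 0], "yaw": 0, "claw": 1}])

```text
time: 1.85
ee_pos: [0.4122, -0.1105, 0.2183]
tcp_rot: [180.0, 0.0, 0.1]
wrist_force: [0.1, 0.6, 0.8]
opening: 0.0001
grasp_force: 0.0
```

Request:
servo_tool(rows=[{"offset": [0.25, -1, 0], "yaw": 0, "claw": 1}, {"offset": [0.25, -1, 0], "yaw": 0, "claw": 1}, {"offset": [0.25, -1, 0], "yaw": 0, "claw": 1}])

```text
time: 2.22
ee_pos: [0.4374, -0.011, 0.2182]
tcp_rot: [180.0, 0.0, 0.1]
wrist_force: [-0.0, -0.3, -0.2]
opening: 0.0002
grasp_force: 0.0
```

Request:
servo_tool(rows=[{"offset": [0, -1, 0], "yaw": 0, "claw": 1}, {"offset": [0, -1, 0], "yaw": 0, "claw": 1}, {"offset": [0, -1, 0], "yaw": 0, "claw": 1}])

```text
time: 2.6
ee_pos: [0.4402, 0.0379, 0.2184]
tcp_rot: [-177.8, 0.1, 3.6]
wrist_force: [-0.7, -0.5, -0.3]
opening: -0.0001
grasp_force: 0.0
```

Request:
servo_tool(rows=[{"offset": [0, -1, 0], "yaw": 0, "claw": 1}, {"offset": [0, -1, 0], "yaw": 0, "claw": 1}, {"offset": [0, -1, 0], "yaw": 0, "claw": 1}])

```text
time: 2.98
ee_pos: [0.4411, 0.083, 0.2224]
tcp_rot: [-175.4, 0.2, 7.7]
wrist_force: [-0.3, -0.4, -0.4]
opening: 0.0004
grasp_force: 0.0
```

Request:
servo_tool(rows=[{"offset": [0, -1, 0], "yaw": 0, "claw": 1}, {"offset": [0, -1, 0], "yaw": 0, "claw": 1}, {"offset": [0, -1, 0], "yaw": 0, "claw": 1}, {"offset": [0, -1, 0], "yaw": 0, "claw": 1}])

```text
time: 3.48
ee_pos: [0.4386, 0.1278, 0.2304]
tcp_rot: [-173.0, 0.2, 11.8]
wrist_force: [-0.4, -1.1, -0.8]
opening: -0.0005
grasp_force: 0.0
```

Run:
```python
from h import *
o,p,d=snap('wrist','w1.png'); print(o['ee_pos'],o['tcp_rot'],o['opening'])
```

```text
[0.43857888 0.12781578 0.23039416] [-173.03650397    0.24947861   11.77668399] -0.00045009932766006615
```

View pics/w1.png

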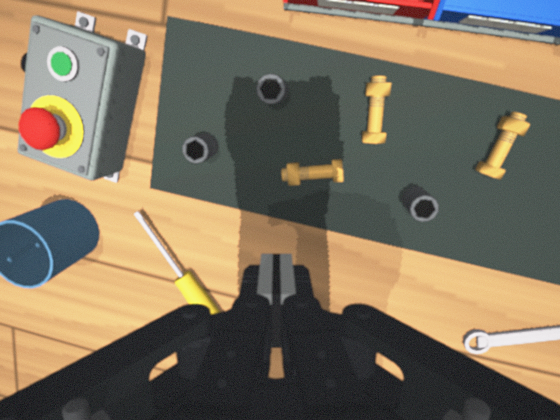

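The wrist view shows the mat parts clearly, with the red plunger at about (40,128). The tool tilted on the way, so a joint probably hit a limit. I'll check the joints.

Run:
```python
from h import *
print(get_obs()['q'].round(1))
for uv in[(40,128)]: print(px('wrist',[uv]).round(3),px('wrist',[uv],.096).round(3))
print(px('wrist',[(196,148),(271,87),(425,207)],.04).round(3))
```

```text
[ 11.7  -7.4  -1.   96.7   7.  179.9]
[[0.443 0.365 0.095]] [[0.443 0.364 0.096]]
[[0.445 0.237 0.04 ]
 [0.518 0.173 0.04 ]
 [0.439 0.    0.04 ]]
```

q6 = q1 − yaw + 180 hit its limit and left the commanded tool tilted by 7°. I'll wind q6 to its other limit and push the opposite way to undo the tilt.

Request:
servo_tool(rows=[{"offset": [0, 0, 0], "yaw": -0.66, "claw": 1}, {"offset": [0, 0, 0], "yaw": -0.66, "claw": 1}, {"offset": [0, 0, 0], "yaw": -0.66, "claw": 1}, {"offset": [0, 0, 0], "yaw": -0.66, "claw": 1}, {"offset": [0, 0, 0], "yaw": -0.66, "claw": 1}, {"offset": [0, 0, 0], "yaw": -0.66, "claw": 1}, {"offset": [0, 0, 0], "yaw": -0.66, "claw": 1}, {"offset": [0, 0, 0], "yaw": -0.66, "claw": 1}, {"offset": [0, 0, 0], "yaw": -0.66, "claw": 1}, {"offset": [0, 0, 0], "yaw": -0.66, "claw": 1}, {"offset": [0, 0, 0], "yaw": -0.66, "claw": 1}, {"offset": [0, 0, 0], "yaw": -0.66, "claw": 1}])

```text
time: 5.03
ee_pos: [0.4385, 0.1276, 0.2305]
tcp_rot: [176.8, -6.2, 130.7]
wrist_force: [-0.1, 0.2, 0.1]
opening: -0.0001
grasp_force: 0.0
```

Request:
servo_tool(rows=[{"offset": [0, 0, 0], "yaw": -0.66, "claw": 1}, {"offset": [0, 0, 0], "yaw": -0.66, "claw": 1}, {"offset": [0, 0, 0], "yaw": -0.66, "claw": 1}, {"offset": [0, 0, 0], "yaw": -0.66, "claw": 1}, {"offset": [0, 0, 0], "yaw": -0.66, "claw": 1}, {"offset": [0, 0, 0], "yaw": -0.66, "claw": 1}, {"offset": [0, 0, 0], "yaw": -0.66, "claw": 1}, {"offset": [0, 0, 0], "yaw": -0.66, "claw": 1}, {"offset": [0, 0, 0], "yaw": -0.66, "claw": 1}, {"offset": [0, 0, 0], "yaw": -0.66, "claw": 1}, {"offset": [0, 0, 0], "yaw": -0.66, "claw": 1}, {"offset": [0, 0, 0], "yaw": -0.66, "claw": 1}])

```text
time: 6.52
ee_pos: [0.4385, 0.1279, 0.2305]
tcp_rot: [176.0, 5.7, -111.1]
wrist_force: [0.2, 0.5, -0.1]
opening: -0.0002
grasp_force: 0.0
```

Request:
servo_tool(rows=[{"offset": [0, 0, 0], "yaw": -0.66, "claw": 1}, {"offset": [0, 0, 0], "yaw": -0.66, "claw": 1}, {"offset": [0, 0, 0], "yaw": -0.66, "claw": 1}, {"offset": [0, 0, 0], "yaw": -0.66, "claw": 1}, {"offset": [0, 0, 0], "yaw": -0.66, "claw": 1}, {"offset": [0, 0, 0], "yaw": -0.66, "claw": 1}, {"offset": [0, 0, 0], "yaw": -0.66, "claw": 1}, {"offset": [0, 0, 0], "yaw": -0.66, "claw": 1}, {"offset": [0, 0, 0], "yaw": -0.66, "claw": 1}, {"offset": [0, 0, 0], "yaw": -0.66, "claw": 1}, {"offset": [0, 0, 0], "yaw": -0.66, "claw": 1}, {"offset": [0, 0, 0], "yaw": -0.66, "claw": 1}])

```text
time: 8.02
ee_pos: [0.4385, 0.128, 0.2305]
tcp_rot: [-173.0, 0.7, 7.9]
wrist_force: [0.5, -0.0, 0.0]
opening: -0.0001
grasp_force: 0.0
```

Run:
```python
from h import *
o=get_obs();print(o['q'].round(1),o['ee_pos'],o['tcp_rot'])
```

```text
[  11.7   -7.4   -1.    96.7    7.  -176.1] [0.43853793 0.12796116 0.23054772] [-173.04718208    0.71238966    7.86135047]
```

Request:
servo_tool(rows=[{"offset": [0, 1, 0], "yaw": 0, "claw": 1}, {"offset": [0, 1, 0], "yaw": 0, "claw": 1}, {"offset": [0, 1, 0], "yaw": 0, "claw": 1}, {"offset": [0, 1, 0], "yaw": 0, "claw": 1}])

```text
time: 8.52
ee_pos: [0.449, 0.0697, 0.2185]
tcp_rot: [-174.7, 0.7, 5.2]
wrist_force: [0.3, 0.4, -1.1]
opening: 0.0
grasp_force: 0.0
```

Request:
servo_tool(rows=[{"offset": [0, 1, 0], "yaw": 0, "claw": 1}, {"offset": [0, 1, 0], "yaw": 0, "claw": 1}, {"offset": [0, 1, 0], "yaw": 0, "claw": 1}, {"offset": [0, 1, 0], "yaw": 0, "claw": 1}])

```text
time: 9.02
ee_pos: [0.4571, 0.0248, 0.2092]
tcp_rot: [-177.2, 0.8, 1.2]
wrist_force: [0.2, -0.5, 0.0]
opening: -0.0002
grasp_force: 0.0
```

Run:
```python
from h import *
o=get_obs();print(o['q'].round(2),o['ee_pos'],o['tcp_rot'])
```

```text
[   1.26   -6.98   -2.79   94.99    2.83 -179.93] [0.45712453 0.02476989 0.20923259] [-177.16731042    0.80122618    1.18441673]
```

Request:
servo_tool(rows=[{"offset": [0, 1, 0], "yaw": 0, "claw": 1}, {"offset": [0, 1, 0], "yaw": 0, "claw": 1}, {"offset": [0, 1, 0], "yaw": 0, "claw": 1}, {"offset": [0, 1, 0], "yaw": 0, "claw": 1}])

```text
time: 9.52
ee_pos: [0.4619, -0.021, 0.2043]
tcp_rot: [-179.6, 0.9, -2.9]
wrist_force: [-0.7, -0.1, -1.1]
opening: 0.0
grasp_force: 0.0
```

Request:
servo_tool(rows=[{"offset": [0, 0.22, 0], "yaw": 0, "claw": 1}, {"offset": [0, 0.22, 0], "yaw": 0, "claw": 1}, {"offset": [0, 0.22, 0], "yaw": 0, "claw": 1}])

```text
time: 9.9
ee_pos: [0.4615, -0.0313, 0.2041]
tcp_rot: [179.9, 0.9, -3.9]
wrist_force: [0.2, -1.0, -0.9]
opening: -0.0001
grasp_force: 0.0
```

Run:
```python
from h import *
o=get_obs();print(o['q'].round(2),o['ee_pos'],o['tcp_rot'])
```

```text
[-3.8000e+00 -6.3000e+00 -2.7000e+00  9.4480e+01 -1.3000e-01 -1.7994e+02] [ 0.46151168 -0.0312938   0.20409762] [179.87071122   0.88563125  -3.85338472]
```

Request:
servo_tool(rows=[{"offset": [0, -1, 0], "yaw": 0.4893, "claw": 1}, {"offset": [0, -1, 0], "yaw": 0.4893, "claw": 1}, {"offset": [0, -1, 0], "yaw": 0.4893, "claw": 1}, {"offset": [0, -1, 0], "yaw": 0.4893, "claw": 1}, {"offset": [0, -1, 0], "yaw": 0.4893, "claw": 1}, {"offset": [0, -1, 0], "yaw": 0.4893, "claw": 1}, {"offset": [0, -1, 0], "yaw": 0.4893, "claw": 1}, {"offset": [0, -1, 0], "yaw": 0.4893, "claw": 1}, {"offset": [0, -1, 0], "yaw": 0.4893, "claw": 1}])

```text
time: 11.02
ee_pos: [0.4682, 0.0686, 0.2038]
tcp_rot: [179.1, -0.1, -92.1]
wrist_force: [-0.1, -0.1, 0.6]
opening: -0.0001
grasp_force: 0.0
```

Request:
servo_tool(rows=[{"offset": [-1, 0.3, -0.14], "yaw": 0.4893, "claw": 1}, {"offset": [-1, 0.3, -0.14], "yaw": 0.4893, "claw": 1}, {"offset": [-1, 0.3, -0.14], "yaw": 0.4893, "claw": 1}, {"offset": [-1, 0.3, -0.14], "yaw": 0.4893, "claw": 1}, {"offset": [-1, 0.3, -0.14], "yaw": 0.4893, "claw": 1}, {"offset": [-1, 0.3, -0.14], "yaw": 0.4893, "claw": 1}, {"offset": [-1, 0.3, -0.14], "yaw": 0.4893, "claw": 1}, {"offset": [-1, 0.3, -0.14], "yaw": 0.4893, "claw": 1}, {"offset": [-1, 0.3, -0.14], "yaw": 0.4893, "claw": 1}])

```text
time: 12.15
ee_pos: [0.4418, 0.1696, 0.2181]
tcp_rot: [-179.9, -0.9, 179.8]
wrist_force: [0.2, -0.1, -0.4]
opening: 0.0002
grasp_force: 0.0
```

Request:
servo_tool(rows=[{"offset": [0, 1, 0], "yaw": 0, "claw": 1}, {"offset": [0, 1, 0], "yaw": 0, "claw": 1}, {"offset": [0, 1, 0], "yaw": 0, "claw": 1}])

```text
time: 12.52
ee_pos: [0.4414, 0.2715, 0.2173]
tcp_rot: [-179.9, -0.9, -179.8]
wrist_force: [0.1, 0.2, -0.1]
opening: 0.0002
grasp_force: 0.0
```

Request:
servo_tool(rows=[{"offset": [0, 1, 0], "yaw": 0, "claw": 1}, {"offset": [0, 1, 0], "yaw": 0, "claw": 1}, {"offset": [0, 1, 0], "yaw": 0, "claw": 1}, {"offset": [0, 1, 0], "yaw": 0, "claw": 1}])

```text
time: 13.02
ee_pos: [0.4419, 0.3687, 0.2178]
tcp_rot: [-179.9, -0.9, 180.0]
wrist_force: [0.2, 0.4, 0.3]
opening: 0.0004
grasp_force: 0.0
```

Run:
```python
from h import *
o=get_obs();print(o['q'].round(2),o['ee_pos'],o['tcp_rot'])
```

```text
[39.59  9.37 14.84 96.24  0.49 39.59] [0.44186132 0.36867039 0.21783363] [-179.89145609   -0.90472395  179.99499884]
```

Request:
servo_tool(rows=[{"offset": [0, 0, 0.5], "yaw": 0, "claw": 1}, {"offset": [0, 0, 0.9], "yaw": 0, "claw": 1}, {"offset": [0, 0, 0.95], "yaw": 0, "claw": 1}, {"offset": [0, 0, 1], "yaw": 0, "claw": 1}])

```text
time: 13.52
ee_pos: [0.4409, 0.3689, 0.1196]
tcp_rot: [-180.0, -0.8, 179.9]
wrist_force: [-0.2, 0.4, -0.3]
opening: 0.0002
grasp_force: 0.0
```

Request:
servo_tool(rows=[{"offset": [0, 0, 0.03], "yaw": 0, "claw": 1}, {"offset": [0, 0, 0.05], "yaw": 0, "claw": 1}, {"offset": [0, 0, 0.07], "yaw": 0, "claw": 1}, {"offset": [0, 0, 0.07], "yaw": 0, "claw": 1}])

```text
time: 14.02
ee_pos: [0.4402, 0.3693, 0.1109]
tcp_rot: [-179.9, -0.9, -180.0]
wrist_force: [-0.8, -0.5, 0.2]
opening: 0.0
grasp_force: 0.0
```

Request:
servo_tool(rows=[{"offset": [0, 0, 0.02], "yaw": 0, "claw": 1}, {"offset": [0, 0, 0.04], "yaw": 0, "claw": 1}, {"offset": [0, 0, 0.05], "yaw": 0, "claw": 1}, {"offset": [0, 0, 0.05], "yaw": 0, "claw": 1}])

```text
time: 14.52
ee_pos: [0.4401, 0.3692, 0.1057]
tcp_rot: [-179.9, -0.9, -180.0]
wrist_force: [-0.0, 0.6, 0.1]
opening: 0.0002
grasp_force: 0.0
```

Run:
```python
from h import *
o,p,d=snap('scene'); print(o['wrist_force'],o['ee_pos'])
snap('wrist')
p=np.load('/tmp/wrist.npz')['p'][:,:,::-1]
q=cv2.resize(np.load('/tmp/scene.npz')['p'][200:360,340:500,::-1],(420,420),interpolation=cv2.INTER_CUBIC)
cv2.imwrite('pics/w2.png',cv2.resize(np.hstack([p,q]),(800,343)))
```

```text
[-0.00118147  0.5603222   0.11348207] [0.44005127 0.36921366 0.10573289]
```

View pics/w2.png

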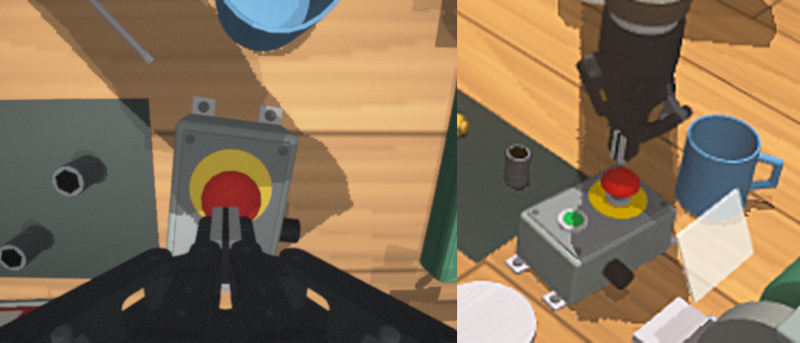

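The wrist view shows the fingertips over the red plunger. The scene view shows them just at its top with no contact yet, so I'll keep descending.

Request:
servo_tool(rows=[{"offset": [0, 0, 0.02], "yaw": 0, "claw": 1}, {"offset": [0, 0, 0.04], "yaw": 0, "claw": 1}, {"offset": [0, 0, 0.05], "yaw": 0, "claw": 1}, {"offset": [0, 0, 0.05], "yaw": 0, "claw": 1}])

```text
time: 15.12
ee_pos: [0.44, 0.3692, 0.1007]
tcp_rot: [-179.9, -0.9, 180.0]
wrist_force: [-0.1, -0.2, 0.2]
opening: -0.0001
grasp_force: 0.0
```

Request:
servo_tool(rows=[{"offset": [0, 0, 0.01], "yaw": 0, "claw": 1}, {"offset": [0, 0, 0.02], "yaw": 0, "claw": 1}, {"offset": [0, 0, 0.03], "yaw": 0, "claw": 1}, {"offset": [0, 0, 0.03], "yaw": 0, "claw": 1}])

```text
time: 15.62
ee_pos: [0.4399, 0.3692, 0.0977]
tcp_rot: [-179.9, -0.9, 180.0]
wrist_force: [0.0, 0.3, 0.0]
opening: -0.0002
grasp_force: 0.0
```

Run:
```python
from h import *
for n in('scene','wrist','top'): o,_,_=snap(n)
p=np.load('/tmp/wrist.npz')['p'][180:330,180:380,::-1]
q=np.load('/tmp/scene.npz')['p'][250:325,380:480,::-1]
cv2.imwrite('pics/w3.png',np.hstack([cv2.resize(a,(400,300),interpolation=cv2.INTER_CUBIC) for a in(p,q)]))
W=np.load('/tmp/wrist.npz'); d=W['d']
print(o['wrist_force'])
for v in range(230,300,6): print(v,px('wrist',[(265,v),(283,v)]).round(4).tolist())
```

```text
[ 0.15049337 -0.05045625  0.24188359]
230 [[0.427, 0.3644, 0.0914], [0.426, 0.3732, 0.0943]]
236 [[0.4292, 0.3644, 0.094], [0.4288, 0.3732, 0.0951]]
242 [[0.4319, 0.3644, 0.095], [0.432, 0.3732, 0.095]]
248 [[0.4351, 0.3644, 0.0951], [0.4348, 0.3732, 0.0957]]
254 [[0.4298, 0.3651, 0.1145], [0.4298, 0.3728, 0.1145]]
260 [[0.4302, 0.3652, 0.1198], [0.4301, 0.3727, 0.1201]]
266 [[0.43, 0.3654, 0.1259], [0.4301, 0.3726, 0.1258]]
272 [[0.4301, 0.3656, 0.1311], [0.4303, 0.3725, 0.1307]]
278 [[0.4303, 0.3657, 0.1357], [0.4302, 0.3724, 0.1359]]
284 [[0.43, 0.3659, 0.1408], [0.4302, 0.3724, 0.1405]]
290 [[0.4303, 0.366, 0.1446], [0.4299, 0.3723, 0.1453]]
296 [[0.4312, 0.3661, 0.1472], [0.4311, 0.3722, 0.1472]]
```

View pics/w3.png

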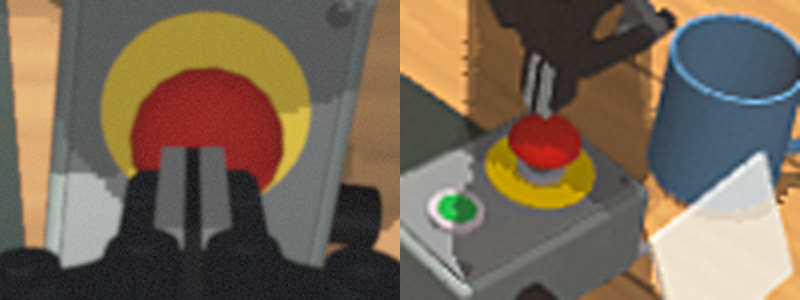

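The depth shows the fingertip edge at z≈0.11 while the plunger top is at 0.095, so there is still a gap. I'll go on down in small steps.

Request:
servo_tool(rows=[{"offset": [0, 0, 0.02], "yaw": 0, "claw": 1}, {"offset": [0, 0, 0.04], "yaw": 0, "claw": 1}, {"offset": [0, 0, 0.06], "yaw": 0, "claw": 1}, {"offset": [0, 0, 0.06], "yaw": 0, "claw": 1}])

```text
time: 16.27
ee_pos: [0.4398, 0.3691, 0.0916]
tcp_rot: [-179.9, -0.9, -180.0]
wrist_force: [0.3, 0.3, 0.1]
opening: -0.0
grasp_force: 0.0
```

Request:
servo_tool(rows=[{"offset": [0, 0, 0.02], "yaw": 0, "claw": 1}, {"offset": [0, 0, 0.04], "yaw": 0, "claw": 1}, {"offset": [0, 0, 0.06], "yaw": 0, "claw": 1}, {"offset": [0, 0, 0.06], "yaw": 0, "claw": 1}])

```text
time: 16.77
ee_pos: [0.4397, 0.3691, 0.0856]
tcp_rot: [-179.9, -0.9, 180.0]
wrist_force: [0.6, -0.6, -0.3]
opening: -0.0001
grasp_force: 0.0
```

Request:
servo_tool(rows=[{"offset": [0, 0, 0.02], "yaw": 0, "claw": 1}, {"offset": [0, 0, 0.04], "yaw": 0, "claw": 1}, {"offset": [0, 0, 0.04], "yaw": 0, "claw": 1}])

```text
time: 17.15
ee_pos: [0.4398, 0.3693, 0.0821]
tcp_rot: [-179.9, -0.9, 180.0]
wrist_force: [-0.0, -0.8, 3.6]
opening: -0.0002
grasp_force: 1.8
```

Request:
servo_tool(rows=[{"offset": [0, 0, 0.03], "yaw": 0, "claw": 1}, {"offset": [0, 0, 0.05], "yaw": 0, "claw": 1}, {"offset": [0, 0, 0.07], "yaw": 0, "claw": 1}, {"offset": [0, 0, 0.08], "yaw": 0, "claw": 1}, {"offset": [0, 0, 0.085], "yaw": 0, "claw": 1}])

```text
time: 17.77
ee_pos: [0.44, 0.3694, 0.0752]
tcp_rot: [-180.0, -0.8, 180.0]
wrist_force: [-3.5, -4.7, 18.2]
opening: 0.0
grasp_force: 8.9
```

Request:
servo_tool(rows=[{"offset": [0, 0, 0], "yaw": 0, "claw": 1}, {"offset": [0, 0, 0], "yaw": 0, "claw": 1}, {"offset": [0, 0, -0.5], "yaw": 0, "claw": 1}, {"offset": [0, 0, -1], "yaw": 0, "claw": 1}, {"offset": [0, 0, -1], "yaw": 0, "claw": 0.45}])

```text
time: 18.4
ee_pos: [0.4424, 0.3704, 0.1772]
tcp_rot: [179.8, -0.6, -180.0]
wrist_force: [-0.1, 0.0, -0.2]
opening: 0.0172
grasp_force: 0.0
```

Request:
servo_tool(rows=[{"offset": [-0.04, -1, 0], "yaw": 0, "claw": 0.45}, {"offset": [-0.04, -1, 0], "yaw": 0, "claw": 0.45}, {"offset": [-0.04, -1, 0], "yaw": 0, "claw": 0.45}])

```text
time: 18.77
ee_pos: [0.445, 0.2673, 0.1724]
tcp_rot: [-179.9, -0.9, 179.8]
wrist_force: [0.0, 0.2, -0.0]
opening: 0.0468
grasp_force: 0.0
```

Request:
servo_tool(rows=[{"offset": [0, -0.33, 0], "yaw": 0, "claw": 0.45}, {"offset": [0, -0.33, 0], "yaw": 0, "claw": 0.45}, {"offset": [0, -0.33, 0], "yaw": 0, "claw": 0.45}])

```text
time: 19.15
ee_pos: [0.4451, 0.237, 0.1728]
tcp_rot: [-179.9, -0.9, -180.0]
wrist_force: [0.5, -0.3, 0.3]
opening: 0.047
grasp_force: 0.0
```

Run:
```python
from h import *
o,p,d=snap('wrist','w4.png'); print(o['ee_pos'],o['tcp_rot'],o['opening'],o['wrist_force'])
v,u=np.mgrid[150:420:3,150:410:3]; P=px('wrist',np.c_[u.ravel(),v.ravel()]); t=np.array(o['ee_pos'])
m=(abs(P[:,0]-t[0])<.02)&(abs(P[:,1]-t[1])<.06)&(P[:,2]>.1)
print('finger low z - tcp', np.sort(P[m,2])[:8]-t[2])
```

```text
[0.44510083 0.23701944 0.17280566] [-179.92165234   -0.92980502 -179.99333396] 0.047043660273630696 [ 0.5191598  -0.34579701  0.34115851]
finger low z - tcp [0.01568008 0.0166346  0.01702361 0.01739354 0.01741949 0.01753931
 0.01763807 0.0178863 ]
```

View pics/w4.png

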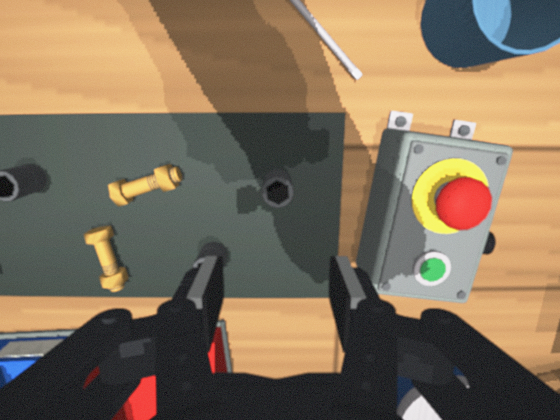

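The wrist view shows the socket at (277,190), bolts at (147,185) and (106,258), and the fingers straddling. I'll refine the positions from here.

Run:
```python
from h import *
print(px('wrist',[(277,190),(5,185),(212,248)],.04).round(4).tolist())
print('bB',px('wrist',[(119,192),(173,176),(145,185)],.017).round(4).tolist()); print('bA',px('wrist',[(100,237),(114,282),(107,259)],.017).round(4).tolist())
```

```text
[[0.4411, 0.2383, 0.04], [0.4363, 0.0034, 0.04], [0.4939, 0.1804, 0.04]]
bB [[0.4481, 0.0924, 0.017], [0.4333, 0.1439, 0.017], [0.4416, 0.1174, 0.017]]
bA [[0.4924, 0.0684, 0.017], [0.5403, 0.0757, 0.017], [0.5154, 0.0721, 0.017]]
```

Request:
servo_tool(rows=[{"offset": [0, 0, 0.5], "yaw": 0, "claw": 0.4}, {"offset": [0, 0, 1], "yaw": 0, "claw": 0.4}, {"offset": [0, 0, 1], "yaw": 0, "claw": 0.4}])

```text
time: 19.58
ee_pos: [0.4412, 0.2358, 0.0699]
tcp_rot: [-179.7, -1.3, -179.9]
wrist_force: [0.6, -0.3, 0.6]
opening: 0.0514
grasp_force: 0.0
```

Request:
servo_tool(rows=[{"offset": [0, 0, 0.4], "yaw": 0, "claw": 0.4}, {"offset": [0, 0, 0.78], "yaw": 0, "claw": 0.4}, {"offset": [0, 0, 0.78], "yaw": 0, "claw": 0.4}])

```text
time: 19.95
ee_pos: [0.4417, 0.2362, -0.0047]
tcp_rot: [-179.9, -1.0, -180.0]
wrist_force: [0.2, -0.9, 0.7]
opening: 0.0514
grasp_force: 0.0
```

Request:
servo_tool(rows=[{"offset": [0, 0, 0], "yaw": 0, "claw": 1}, {"offset": [0, 0, 0], "yaw": 0, "claw": 1}, {"offset": [0, 0, 0], "yaw": 0, "claw": 1}, {"offset": [0, 0, 0], "yaw": 0, "claw": 1}, {"offset": [0, 0, 0], "yaw": 0, "claw": 1}], squeeze=50)

```text
time: 20.58
ee_pos: [0.444, 0.2371, -0.0015]
tcp_rot: [180.0, -0.7, -180.0]
wrist_force: [-1.0, -0.1, 6.6]
opening: 0.0269
grasp_force: 49.0
```

Request:
servo_tool(rows=[{"offset": [0, 0, -0.5], "yaw": 0, "claw": 1}, {"offset": [0, 0, -1], "yaw": 0, "claw": 1}, {"offset": [0, 0, -1], "yaw": 0, "claw": 1}])

```text
time: 20.95
ee_pos: [0.4465, 0.2376, 0.1014]
tcp_rot: [179.8, -0.4, 180.0]
wrist_force: [0.8, 0.4, -0.8]
opening: 0.0266
grasp_force: 49.4
```

Request:
servo_tool(rows=[{"offset": [-0.4, -0.4, -0.1], "yaw": 0, "claw": 1}, {"offset": [-0.87, -0.83, -0.1], "yaw": 0, "claw": 1}, {"offset": [-0.87, -0.83, -0.1], "yaw": 0, "claw": 1}])

```text
time: 21.32
ee_pos: [0.5333, 0.1507, 0.1041]
tcp_rot: [-179.9, -0.9, 179.8]
wrist_force: [-0.9, 1.6, -0.8]
opening: 0.0266
grasp_force: 49.6
```

Request:
servo_tool(rows=[{"offset": [-0.4, -0.4, 0], "yaw": 0, "claw": 1}, {"offset": [-0.87, -0.83, 0], "yaw": 0, "claw": 1}, {"offset": [-0.87, -0.83, 0], "yaw": 0, "claw": 1}])

```text
time: 21.7
ee_pos: [0.6196, 0.068, 0.1018]
tcp_rot: [-179.9, -1.0, 179.8]
wrist_force: [-1.2, 0.4, 0.2]
opening: 0.0264
grasp_force: 49.7
```

Request:
servo_tool(rows=[{"offset": [-0.4, -0.4, 0], "yaw": 0, "claw": 1}, {"offset": [-0.87, -0.83, 0], "yaw": 0, "claw": 1}, {"offset": [-0.87, -0.83, 0], "yaw": 0, "claw": 1}, {"offset": [-0.87, -0.83, 0], "yaw": 0, "claw": 1}])

```text
time: 22.2
ee_pos: [0.7045, -0.0118, 0.1016]
tcp_rot: [-179.9, -1.0, -180.0]
wrist_force: [-0.0, -0.5, -1.1]
opening: 0.0267
grasp_force: 49.6
```

Request:
servo_tool(rows=[{"offset": [0, 0, 0.4], "yaw": 0, "claw": 1}, {"offset": [0, 0, 0.8], "yaw": 0, "claw": 1}, {"offset": [0, 0, 0.8], "yaw": 0, "claw": 1}, {"offset": [0, 0, 0.8], "yaw": 0, "claw": 0.4}, {"offset": [0, 0, 0.8], "yaw": 0, "claw": 0.4}, {"offset": [0, 0, 0.8], "yaw": 0, "claw": 0.4}, {"offset": [0, 0, 0.4], "yaw": 0, "claw": 0.4}, {"offset": [0, 0, 0], "yaw": 0, "claw": 0.4}])

```text
time: 23.2
ee_pos: [0.7049, -0.0128, 0.103]
tcp_rot: [-179.9, -0.9, 180.0]
wrist_force: [0.4, -1.1, 0.1]
opening: 0.0514
grasp_force: 0.0
```

Request:
servo_tool(rows=[{"offset": [0.47, 0.46, 0], "yaw": 0, "claw": 0.4}, {"offset": [0.94, 0.92, 0], "yaw": 0, "claw": 0.4}, {"offset": [0.94, 0.92, 0], "yaw": 0, "claw": 0.4}])

```text
time: 23.58
ee_pos: [0.6089, 0.0815, 0.1041]
tcp_rot: [-179.9, -0.9, -179.8]
wrist_force: [-0.2, -0.1, -0.7]
opening: 0.0515
grasp_force: 0.0
```

Request:
servo_tool(rows=[{"offset": [0.47, 0.46, 0], "yaw": 0, "claw": 0.4}, {"offset": [0.94, 0.92, 0], "yaw": 0, "claw": 0.4}, {"offset": [0.94, 0.92, 0], "yaw": 0, "claw": 0.4}, {"offset": [0.94, 0.92, 0], "yaw": 0, "claw": 0.4}])

```text
time: 24.08
ee_pos: [0.5179, 0.1713, 0.1051]
tcp_rot: [-179.9, -0.8, -180.0]
wrist_force: [0.0, -0.5, 0.9]
opening: 0.0511
grasp_force: 0.0
```

```bash
cat >> h.py <<'E'
def world(n,step=2):
    v,u=np.mgrid[0:420:step,0:560:step]; uv=np.c_[u.ravel(),v.ravel()]
    W=np.load('/tmp/%s.npz'%n); return uv,px(n,uv),W['p'][uv[:,1],uv[:,0]].astype(int)
def parts(n='top'):
    """objects on the mat zone by colour, seen by camera n"""
    o,p,d=snap(n); hsv=cv2.cvtColor(p,cv2.COLOR_RGB2HSV); H,S,V=cv2.split(hsv)
    gold=((H>14)&(H<28)&(S>120)&(V>90)).astype(np.uint8)
    k,l,st,ce=cv2.connectedComponentsWithStats(gold)
    for i in range(1,k):
        if st[i,4]<(40 if n=='top' else 150): continue
        vu=np.argwhere(l==i)[:,::-1].astype(float); w=px(n,vu,.015)[:,:2]
        c,(a,b),t=cv2.minAreaRect(w.astype(np.float32))
        if .045<max(a,b)<.085 and min(a,b)<.045:
            e=np.linalg.eigh(np.cov((w-w.mean(0)).T))[1][:,1]
            print(n,'gold',np.round(c,4),np.round((a,b),3),'ang',round(np.degrees(np.arctan2(e[1],e[0])),1), 'mean',w.mean(0).round(4))
    return o
E
python3 - <<'E'
from h import *
o=parts('wrist'); print(o['ee_pos'],o['opening'])
uv,P,c=world('wrist'); m=(abs(P[:,0]-.5165)<.04)&(abs(P[:,1]-.172)<.04)&(P[:,2]>.03)&(P[:,2]<.05); print('S1',m.sum(),(P[m].min(0)+P[m].max(0))/2)
parts('top')
uv,P,c=world('top',1)
for q in[(.5165,.172),(.4357,0)]:
    m=(abs(P[:,0]-q[0])<.03)&(abs(P[:,1]-q[1])<.03)&(P[:,2]>.025)&(P[:,2]<.05); print('S',m.sum(),(P[m].min(0)+P[m].max(0))/2 if m.any() else '')
E
```

```text
[0.51788932 0.17128978 0.10514076] 0.051066247143134284
S1 341 [0.51617739 0.17316158 0.03596856]
top gold [0.5744 0.6113] [0.048 0.026] ang 85.3 mean [0.574  0.6156]
top gold [0.5186 0.0669] [0.064 0.019] ang -168.7 mean [0.5182 0.067 ]
top gold [ 0.5132 -0.0651] [0.02  0.062] ang 172.9 mean [ 0.5116 -0.0653]
top gold [0.4458 0.3926] [0.054 0.043] ang 46.0 mean [0.4425 0.3901]
top gold [-0.0435 -0.2992] [0.057 0.005] ang 89.6 mean [-0.0438 -0.2974]
S 0 
S 83 [ 0.43690174 -0.00217687  0.03662977]
```

Request:
servo_tool(rows=[{"offset": [0, 0, 0.5], "yaw": 0, "claw": 0.4}, {"offset": [0, 0.01, 1], "yaw": 0, "claw": 0.4}, {"offset": [0, 0.01, 1], "yaw": 0, "claw": 0.4}, {"offset": [0, 0.01, 1], "yaw": 0, "claw": 1}, {"offset": [0, 0.01, 1], "yaw": 0, "claw": 1}, {"offset": [0, 0.01, 1], "yaw": 0, "claw": 1}, {"offset": [0, 0.01, 1], "yaw": 0, "claw": 1}, {"offset": [0, 0.01, 1], "yaw": 0, "claw": 1}])

```text
time: 25.18
ee_pos: [0.5174, 0.1723, 0.007]
tcp_rot: [-180.0, -0.6, 180.0]
wrist_force: [1.2, -1.6, 6.5]
opening: 0.0263
grasp_force: 49.7
```

Request:
servo_tool(rows=[{"offset": [0, 0, -0.5], "yaw": 0, "claw": 1}, {"offset": [0, 0, -1], "yaw": 0, "claw": 1}, {"offset": [0, 0, -1], "yaw": 0, "claw": 1}, {"offset": [0, 0, -1], "yaw": 0, "claw": 1}])

```text
time: 25.68
ee_pos: [0.5172, 0.1723, 0.1046]
tcp_rot: [-179.9, -0.9, -180.0]
wrist_force: [-0.3, 0.2, -1.4]
opening: 0.0264
grasp_force: 49.5
```

Request:
servo_tool(rows=[{"offset": [-0.38, -0.46, 0], "yaw": 0, "claw": 1}, {"offset": [-0.76, -0.92, 0], "yaw": 0, "claw": 1}, {"offset": [-0.76, -0.92, 0], "yaw": 0, "claw": 1}])

```text
time: 26.05
ee_pos: [0.5939, 0.0772, 0.101]
tcp_rot: [-179.9, -1.1, 179.8]
wrist_force: [-1.2, 0.2, -1.0]
opening: 0.027
grasp_force: 35.7
```

Request:
servo_tool(rows=[{"offset": [-0.38, -0.46, 0], "yaw": 0, "claw": 1}, {"offset": [-0.76, -0.92, 0], "yaw": 0, "claw": 1}, {"offset": [-0.76, -0.92, 0], "yaw": 0, "claw": 1}, {"offset": [-0.76, -0.92, 0], "yaw": 0, "claw": 1}])

```text
time: 26.55
ee_pos: [0.6682, -0.0112, 0.101]
tcp_rot: [-179.9, -1.0, 180.0]
wrist_force: [-0.7, 0.4, -2.1]
opening: 0.0259
grasp_force: 51.3
```

Request:
servo_tool(rows=[{"offset": [0, 0, 0.4], "yaw": 0, "claw": 1}, {"offset": [0, 0, 0.78], "yaw": 0, "claw": 1}, {"offset": [0, 0, 0.78], "yaw": 0, "claw": 1}, {"offset": [0, 0, 0.78], "yaw": 0, "claw": 0.4}, {"offset": [0, 0, 0.78], "yaw": 0, "claw": 0.4}, {"offset": [0, 0, 0.78], "yaw": 0, "claw": 0.4}, {"offset": [0, 0, 0.4], "yaw": 0, "claw": 0.4}, {"offset": [0, 0, 0], "yaw": 0, "claw": 0.4}])

```text
time: 27.55
ee_pos: [0.6689, -0.0118, 0.1034]
tcp_rot: [-179.9, -0.9, 180.0]
wrist_force: [0.9, 0.8, 0.7]
opening: 0.0514
grasp_force: 0.0
```

Request:
servo_tool(rows=[{"offset": [0.4, 0.02, 0], "yaw": 0, "claw": 0.4}, {"offset": [0.78, 0.04, 0], "yaw": 0, "claw": 0.4}, {"offset": [0.78, 0.04, 0], "yaw": 0, "claw": 0.4}])

```text
time: 27.92
ee_pos: [0.5895, -0.0078, 0.1047]
tcp_rot: [-179.9, -0.9, 180.0]
wrist_force: [0.9, 0.1, -0.3]
opening: 0.0514
grasp_force: 0.0
```

Request:
servo_tool(rows=[{"offset": [0.4, 0.02, 0], "yaw": 0, "claw": 0.4}, {"offset": [0.78, 0.04, 0], "yaw": 0, "claw": 0.4}, {"offset": [0.78, 0.04, 0], "yaw": 0, "claw": 0.4}])

```text
time: 28.3
ee_pos: [0.5123, -0.0037, 0.1057]
tcp_rot: [-179.9, -0.8, 180.0]
wrist_force: [-0.1, 0.6, -0.4]
opening: 0.0517
grasp_force: 0.0
```

Request:
servo_tool(rows=[{"offset": [0.4, 0.02, 0], "yaw": 0, "claw": 0.4}, {"offset": [0.78, 0.04, 0], "yaw": 0, "claw": 0.4}, {"offset": [0.78, 0.04, 0], "yaw": 0, "claw": 0.4}, {"offset": [0.78, 0.04, 0], "yaw": 0, "claw": 0.4}])

```text
time: 28.8
ee_pos: [0.4366, 0.0002, 0.1065]
tcp_rot: [-179.9, -0.8, 180.0]
wrist_force: [-0.2, -0.4, 0.4]
opening: 0.0514
grasp_force: 0.0
```

Run:
```python
from h import *
o=parts('wrist'); print(o['ee_pos'],o['opening'])
uv,P,c=world('wrist'); m=(abs(P[:,0]-.4363)<.04)&(abs(P[:,1])<.04)&(P[:,2]>.03)&(P[:,2]<.05); print('S3',m.sum(),(P[m].min(0)+P[m].max(0))/2)
parts('top')
uv,P,c=world('top',1)
m=(abs(P[:,0]-.67)<.055)&(abs(P[:,1]+.015)<.055)&(c.max(1)<70); print('dark in blue',m.sum(), P[m].round(3)[::15].tolist())
```

```text
[4.36600805e-01 1.97590472e-04 1.06514728e-01] 0.051397629329805336
S3 336 [ 4.36915691e-01 -2.32644308e-05  3.56015048e-02]
top gold [ 0.6591 -0.6712] [0.052 0.024] ang -177.0 mean [ 0.6614 -0.6723]
top gold [0.5744 0.6126] [0.05  0.032] ang 88.0 mean [0.5737 0.6161]
top gold [0.4458 0.3926] [0.054 0.043] ang 48.6 mean [0.4423 0.3893]
top gold [0.3396 0.7051] [0.055 0.016] ang 89.4 mean [0.34   0.7034]
dark in blue 185 [[0.712, -0.009, 0.05], [0.705, -0.02, 0.053], [0.699, -0.015, 0.052], [0.694, -0.009, 0.05], [0.7, -0.0, 0.016], [0.688, -0.017, 0.04], [0.679, -0.017, 0.052], [0.67, -0.006, 0.051], [0.664, -0.006, 0.052], [0.661, -0.022, 0.052], [0.657, -0.014, 0.047], [0.654, -0.005, 0.039], [0.654, -0.008, 0.017]]
```

Request:
servo_tool(rows=[{"offset": [0, 0, 0.5], "yaw": 0, "claw": 0.4}, {"offset": [0, 0, 1], "yaw": 0, "claw": 0.4}, {"offset": [0, 0, 1], "yaw": 0, "claw": 0.4}, {"offset": [0, 0, 1], "yaw": 0, "claw": 1}, {"offset": [0, 0, 1], "yaw": 0, "claw": 1}, {"offset": [0, 0, 1], "yaw": 0, "claw": 1}, {"offset": [0, 0, 1], "yaw": 0, "claw": 1}, {"offset": [0, 0, 1], "yaw": 0, "claw": 1}])

```text
time: 29.9
ee_pos: [0.4353, 0.0, 0.0083]
tcp_rot: [-179.9, -0.7, 180.0]
wrist_force: [-0.1, -0.7, 6.9]
opening: 0.0262
grasp_force: 49.7
```

Request:
servo_tool(rows=[{"offset": [0, 0, -0.5], "yaw": 0, "claw": 1}, {"offset": [0, 0, -1], "yaw": 0, "claw": 1}, {"offset": [0, 0, -1], "yaw": 0, "claw": 1}, {"offset": [0, 0, -1], "yaw": 0, "claw": 1}])

```text
time: 30.4
ee_pos: [0.4352, 0.0003, 0.1059]
tcp_rot: [-179.9, -0.9, 180.0]
wrist_force: [0.1, 0.3, -0.8]
opening: 0.0263
grasp_force: 49.5
```

Request:
servo_tool(rows=[{"offset": [-0.5, -0.03, 0], "yaw": 0, "claw": 1}, {"offset": [-0.99, -0.07, 0], "yaw": 0, "claw": 1}, {"offset": [-0.99, -0.07, 0], "yaw": 0, "claw": 1}])

```text
time: 30.78
ee_pos: [0.5351, -0.0069, 0.101]
tcp_rot: [-179.9, -1.2, 180.0]
wrist_force: [-1.0, 0.5, -2.0]
opening: 0.0261
grasp_force: 49.5
```

Request:
servo_tool(rows=[{"offset": [-0.5, -0.03, 0], "yaw": 0, "claw": 1}, {"offset": [-0.99, -0.07, 0], "yaw": 0, "claw": 1}, {"offset": [-0.99, -0.07, 0], "yaw": 0, "claw": 1}, {"offset": [-0.99, -0.07, 0], "yaw": 0, "claw": 1}])

```text
time: 31.28
ee_pos: [0.6318, -0.0137, 0.1019]
tcp_rot: [-179.9, -1.0, -180.0]
wrist_force: [-0.4, -0.2, -1.2]
opening: 0.0262
grasp_force: 49.5
```

Request:
servo_tool(rows=[{"offset": [0, 0, 0.4], "yaw": 0, "claw": 1}, {"offset": [0, 0, 0.78], "yaw": 0, "claw": 1}, {"offset": [0, 0, 0.78], "yaw": 0, "claw": 1}, {"offset": [0, 0, 0.78], "yaw": 0, "claw": 0.4}, {"offset": [0, 0, 0.78], "yaw": 0, "claw": 0.4}, {"offset": [0, 0, 0.78], "yaw": 0, "claw": 0.4}, {"offset": [0, 0, 0.4], "yaw": 0, "claw": 0.4}, {"offset": [0, 0, 0], "yaw": 0, "claw": 0.4}])

```text
time: 32.28
ee_pos: [0.6327, -0.0138, 0.1037]
tcp_rot: [-179.9, -0.9, 180.0]
wrist_force: [-0.1, -0.7, 1.0]
opening: 0.0511
grasp_force: 0.0
```

Request:
servo_tool(rows=[{"offset": [0.5, -0.15, 0], "yaw": 0, "claw": 0.4}, {"offset": [0.93, -0.26, 0], "yaw": 0, "claw": 0.4}, {"offset": [0.93, -0.26, 0], "yaw": 0, "claw": 0.4}])

```text
time: 32.65
ee_pos: [0.538, -0.0403, 0.1052]
tcp_rot: [-179.9, -0.9, 179.9]
wrist_force: [0.5, 0.2, 0.1]
opening: 0.0511
grasp_force: 0.0
```

Request:
servo_tool(rows=[{"offset": [0.3, -0.25, 0], "yaw": 0.037, "claw": 0.4}, {"offset": [0.3, -0.25, 0], "yaw": 0.037, "claw": 0.4}, {"offset": [0.3, -0.25, 0], "yaw": 0.037, "claw": 0.4}, {"offset": [0.3, -0.25, 0], "yaw": 0.037, "claw": 0.4}])

```text
time: 33.15
ee_pos: [0.5108, -0.0643, 0.1048]
tcp_rot: [-179.8, -0.9, 173.4]
wrist_force: [-0.5, 0.1, -0.4]
opening: 0.0514
grasp_force: 0.0
```

Run:
```python
from h import *
o,p,d=snap('wrist','w5.png'); print(o['ee_pos'],o['tcp_rot'])
uv,P,c=world('wrist',1)
g=(c[:,0]-c[:,2]>45)&(c[:,0]>90)&(P[:,2]>.008)&(P[:,2]<.03)&(abs(P[:,0]-.51)<.06)&(abs(P[:,1]+.065)<.06)
w=P[g][:,:2]; print(g.sum(), cv2.minAreaRect(w.astype(np.float32)))
```

```text
[ 0.51077764 -0.06433757  0.10480013] [-179.82747447   -0.87119676  173.40297236]
1987 ((0.5131058096885681, -0.06338272243738174), (0.02158457599580288, 0.06454813480377197), 83.5600814819336)
```

View pics/w5.png

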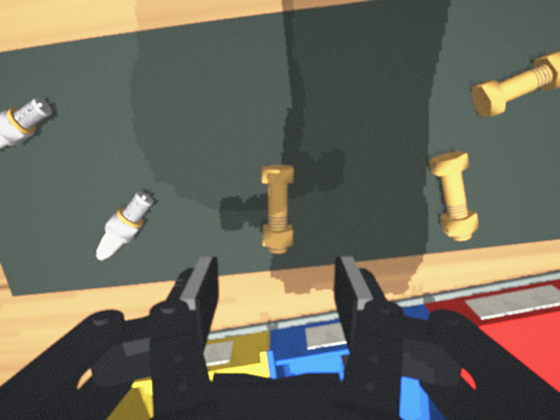

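The wrist view shows bolt C at (278,205) centred between the fingers. Its head is at the top (−x) and the nut is at (278,235). The fit is good, so I'll pick it.

Request:
servo_tool(rows=[{"offset": [0, 0.01, 0.5], "yaw": 0, "claw": 0.4}, {"offset": [0, 0.01, 1], "yaw": 0, "claw": 0.4}, {"offset": [0, 0.01, 1], "yaw": 0, "claw": 0.5}])

```text
time: 33.58
ee_pos: [0.5061, -0.0632, 0.0015]
tcp_rot: [-179.8, -1.3, 173.4]
wrist_force: [-1.1, -0.1, 0.7]
opening: 0.0426
grasp_force: 0.0
```

Request:
servo_tool(rows=[{"offset": [0, 0, 0.12], "yaw": 0, "claw": 0.5}, {"offset": [0, 0, 0.12], "yaw": 0, "claw": 0.5}, {"offset": [0, 0, 0.12], "yaw": 0, "claw": 1}, {"offset": [0, 0, 0.12], "yaw": 0, "claw": 1}, {"offset": [0, 0, 0.12], "yaw": 0, "claw": 1}, {"offset": [0, 0, 0.12], "yaw": 0, "claw": 1}, {"offset": [0, 0, 0.12], "yaw": 0, "claw": 1}])

```text
time: 34.45
ee_pos: [0.5092, -0.064, -0.0058]
tcp_rot: [-179.8, -0.8, 173.3]
wrist_force: [-1.2, 0.4, 6.1]
opening: 0.0117
grasp_force: 48.9
```

Request:
servo_tool(rows=[{"offset": [0, 0, -0.5], "yaw": 0, "claw": 1}, {"offset": [0, 0, -1], "yaw": -0.037, "claw": 1}, {"offset": [0, 0, -1], "yaw": -0.037, "claw": 1}, {"offset": [0, 0, -1], "yaw": -0.037, "claw": 1}])

```text
time: 34.95
ee_pos: [0.5099, -0.0638, 0.0925]
tcp_rot: [-179.9, -0.9, 180.0]
wrist_force: [0.3, -0.3, -1.6]
opening: 0.0117
grasp_force: 49.0
```

Request:
servo_tool(rows=[{"offset": [-0.45, 0.38, -0.1], "yaw": 0, "claw": 1}, {"offset": [-0.9, 0.77, -0.1], "yaw": 0, "claw": 1}, {"offset": [-0.9, 0.77, -0.1], "yaw": 0, "claw": 1}])

```text
time: 35.33
ee_pos: [0.601, 0.0156, 0.0977]
tcp_rot: [-179.9, -1.1, -179.9]
wrist_force: [-2.1, -1.1, -2.1]
opening: 0.0114
grasp_force: 49.2
```

Request:
servo_tool(rows=[{"offset": [-0.45, 0.38, 0], "yaw": 0, "claw": 1}, {"offset": [-0.9, 0.77, 0], "yaw": 0, "claw": 1}, {"offset": [-0.9, 0.77, 0], "yaw": 0, "claw": 1}, {"offset": [-0.9, 0.77, 0], "yaw": 0, "claw": 1}])

```text
time: 35.83
ee_pos: [0.6891, 0.0897, 0.0983]
tcp_rot: [-179.9, -1.1, 180.0]
wrist_force: [-0.6, -0.6, -0.6]
opening: 0.0115
grasp_force: 49.2
```

Request:
servo_tool(rows=[{"offset": [0, 0, 0.4], "yaw": 0, "claw": 1}, {"offset": [0, 0, 0.72], "yaw": 0, "claw": 1}, {"offset": [0, 0, 0.72], "yaw": 0, "claw": 1}, {"offset": [0, 0, 0.72], "yaw": 0, "claw": 0.6}, {"offset": [0, 0, 0.72], "yaw": 0, "claw": 0.6}, {"offset": [0, 0, 0.72], "yaw": 0, "claw": 0.6}, {"offset": [0, 0, 0.4], "yaw": 0, "claw": 0.6}, {"offset": [0, 0, 0], "yaw": 0, "claw": 0.5}])

```text
time: 36.83
ee_pos: [0.6897, 0.0902, 0.1003]
tcp_rot: [-179.9, -1.0, -180.0]
wrist_force: [1.6, 0.4, 0.8]
opening: 0.0428
grasp_force: 0.0
```

Request:
servo_tool(rows=[{"offset": [0.45, -0.06, 0], "yaw": 0, "claw": 0.4}, {"offset": [0.87, -0.11, 0], "yaw": 0, "claw": 0.4}, {"offset": [0.87, -0.11, 0], "yaw": 0, "claw": 0.4}])

```text
time: 37.2
ee_pos: [0.601, 0.079, 0.102]
tcp_rot: [-179.9, -0.9, -180.0]
wrist_force: [0.2, -0.4, 0.7]
opening: 0.0512
grasp_force: 0.0
```

Request:
servo_tool(rows=[{"offset": [0.45, -0.06, 0], "yaw": -0.058, "claw": 0.4}, {"offset": [0.87, -0.11, 0], "yaw": -0.058, "claw": 0.4}, {"offset": [0.87, -0.11, 0], "yaw": -0.058, "claw": 0.4}, {"offset": [0.87, -0.11, 0], "yaw": -0.058, "claw": 0.4}])

```text
time: 37.7
ee_pos: [0.5173, 0.0684, 0.1034]
tcp_rot: [179.9, -0.8, -169.6]
wrist_force: [-0.3, -0.3, 0.1]
opening: 0.0508
grasp_force: 0.0
```

```bash
cat >> h.py <<'E'
def fit(x,y,kind='bolt',r=.055):
    """part near x,y from the last wrist snap: rect, end widths, tool-frame offset to the grip point"""
    uv,P,c=world('wrist',1)
    g=(P[:,2]>.006)&(P[:,2]<.03)&(np.hypot(P[:,0]-x,P[:,1]-y)<r)
    g&=((c[:,0]-c[:,2]>45)&(c[:,0]>90)) if kind=='bolt' else (P[:,2]>.0075)
    m=np.zeros((420,560),np.uint8); m[uv[g,1],uv[g,0]]=1
    k,l,st,_=cv2.connectedComponentsWithStats(m); i=1+st[1:,4].argmax(); g&=(l==i)[uv[:,1],uv[:,0]]
    w=P[g][:,:2]; c0,(a,b),t=cv2.minAreaRect(w.astype(np.float32)); t=np.radians(t+(90 if b>a else 0))
    e=np.array([np.cos(t),np.sin(t)]); s=(w-c0)@e; n=(w-c0)@[-e[1],e[0]]
    h,_=np.histogram(s,12,(-.033,.033)); print(kind,np.round(c0,4),np.round((a,b),4),'ang',round(np.degrees(t),1),g.sum(),h.tolist())
    W=np.load('/tmp/wrist.npz'); br=[c[g][(s>lo)&(s<lo+.02)].mean().round() for lo in(-.033,.013)]; print('brightness ends',br,'e',e.round(2),'tcp',W['pos'].round(4),W['rot'].round(1))
E
python3 - <<'E'
from h import *
snap('wrist'); fit(.517,.07)
uv,P,c=world('top',1); parts('top')
E
```

```text
bolt [0.519  0.0684] [0.0647 0.0219] ang 10.7 2035 [302, 237, 121, 135, 142, 138, 132, 133, 260, 207, 146, 82]
brightness ends [np.float64(136.0), np.float64(143.0)] e [0.98 0.19] tcp [0.5173 0.0684 0.1034] [ 179.9   -0.8 -169.6]
top gold [ 0.7365 -0.7916] [0.036 0.058] ang 163.2 mean [ 0.733  -0.7989]
top gold [ 0.6555 -0.672 ] [0.046 0.021] ang -166.3 mean [ 0.6596 -0.6721]
top gold [0.5744 0.6141] [0.048 0.026] ang 78.6 mean [0.5731 0.6157]
top gold [0.5465 0.3333] [0.071 0.006] ang 91.3 mean [0.5472 0.3365]
top gold [0.4458 0.3926] [0.054 0.043] ang -135.4 mean [0.4421 0.3904]
top gold [0.3396 0.7051] [0.055 0.016] ang 93.9 mean [0.3409 0.7061]
top gold [-0.0409 -0.1534] [0.054 0.007] ang 89.6 mean [-0.0418 -0.1535]
top gold [-0.0431 -0.2608] [0.062 0.005] ang 89.3 mean [-0.0429 -0.2624]
```

Request:
servo_tool(rows=[{"offset": [0, -0.01, 0.5], "yaw": 0, "claw": 0.4}, {"offset": [0, -0.01, 1], "yaw": 0, "claw": 0.4}, {"offset": [0, -0.01, 1], "yaw": 0, "claw": 0.5}])

```text
time: 38.17
ee_pos: [0.5126, 0.0668, -0.0009]
tcp_rot: [179.9, -1.3, -169.6]
wrist_force: [-0.7, 1.6, 0.5]
opening: 0.0428
grasp_force: 0.0
```

Request:
servo_tool(rows=[{"offset": [0, 0, 0.11], "yaw": 0, "claw": 0.5}, {"offset": [0, 0, 0.11], "yaw": 0, "claw": 0.5}, {"offset": [0, 0, 0.11], "yaw": 0, "claw": 1}, {"offset": [0, 0, 0.11], "yaw": 0, "claw": 1}, {"offset": [0, 0, 0.11], "yaw": 0, "claw": 1}, {"offset": [0, 0, 0.11], "yaw": 0, "claw": 1}, {"offset": [0, 0, 0.11], "yaw": 0, "claw": 1}])

```text
time: 39.05
ee_pos: [0.5154, 0.0672, -0.0071]
tcp_rot: [179.9, -0.8, -169.6]
wrist_force: [-0.8, -0.7, 6.0]
opening: 0.0119
grasp_force: 48.9
```

Request:
servo_tool(rows=[{"offset": [0, 0, -0.5], "yaw": 0, "claw": 1}, {"offset": [0, 0, -1], "yaw": 0.058, "claw": 1}, {"offset": [0, 0, -1], "yaw": 0.058, "claw": 1}, {"offset": [0, 0, -1], "yaw": 0.058, "claw": 1}])

```text
time: 39.55
ee_pos: [0.516, 0.0672, 0.0912]
tcp_rot: [-179.9, -0.9, -179.9]
wrist_force: [-0.2, -0.1, -1.9]
opening: 0.0117
grasp_force: 49.0
```

Request:
servo_tool(rows=[{"offset": [-0.35, 0.18, -0.1], "yaw": 0, "claw": 1}, {"offset": [-0.7, 0.34, -0.1], "yaw": 0, "claw": 1}, {"offset": [-0.7, 0.34, -0.1], "yaw": 0, "claw": 1}])

```text
time: 39.92
ee_pos: [0.5868, 0.1019, 0.0975]
tcp_rot: [-179.9, -1.1, -179.9]
wrist_force: [-1.7, -0.5, -2.2]
opening: 0.0117
grasp_force: 49.1
```

Request:
servo_tool(rows=[{"offset": [-0.35, 0.18, 0], "yaw": 0, "claw": 1}, {"offset": [-0.7, 0.34, 0], "yaw": 0, "claw": 1}, {"offset": [-0.7, 0.34, 0], "yaw": 0, "claw": 1}, {"offset": [-0.7, 0.34, 0], "yaw": 0, "claw": 1}])

```text
time: 40.42
ee_pos: [0.6552, 0.1348, 0.0981]
tcp_rot: [-179.9, -1.0, -180.0]
wrist_force: [0.5, -1.0, -1.3]
opening: 0.0118
grasp_force: 49.1
```

Request:
servo_tool(rows=[{"offset": [0, 0, 0.4], "yaw": 0, "claw": 1}, {"offset": [0, 0, 0.68], "yaw": 0, "claw": 1}, {"offset": [0, 0, 0.68], "yaw": 0, "claw": 1}, {"offset": [0, 0, 0.68], "yaw": 0, "claw": 0.6}, {"offset": [0, 0, 0.68], "yaw": 0, "claw": 0.6}, {"offset": [0, 0, 0.68], "yaw": 0, "claw": 0.6}, {"offset": [0, 0, 0.4], "yaw": 0, "claw": 0.6}, {"offset": [0, 0, 0], "yaw": 0, "claw": 0.5}])

```text
time: 41.42
ee_pos: [0.6557, 0.1352, 0.0994]
tcp_rot: [-179.9, -1.0, -180.0]
wrist_force: [0.9, -0.6, 0.4]
opening: 0.0427
grasp_force: 0.0
```

Request:
servo_tool(rows=[{"offset": [0.5, -0.05, 0], "yaw": 0, "claw": 0.4}, {"offset": [1, -0.1, 0], "yaw": 0, "claw": 0.4}, {"offset": [1, -0.1, 0], "yaw": 0, "claw": 0.4}])

```text
time: 41.8
ee_pos: [0.5536, 0.1249, 0.1015]
tcp_rot: [-179.9, -0.9, -180.0]
wrist_force: [1.5, 0.0, 0.5]
opening: 0.0513
grasp_force: 0.0
```

Request:
servo_tool(rows=[{"offset": [0.5, -0.05, 0], "yaw": 0, "claw": 0.4}, {"offset": [1, -0.1, 0], "yaw": 0, "claw": 0.4}, {"offset": [1, -0.1, 0], "yaw": 0, "claw": 0.4}])

```text
time: 42.18
ee_pos: [0.455, 0.1152, 0.1035]
tcp_rot: [-179.9, -0.8, -180.0]
wrist_force: [0.8, 0.5, 0.8]
opening: 0.0512
grasp_force: 0.0
```

Request:
servo_tool(rows=[{"offset": [0.14, 0, 0], "yaw": 0.406, "claw": 0.4}, {"offset": [0.14, 0, 0], "yaw": 0.406, "claw": 0.4}, {"offset": [0.14, 0, 0], "yaw": 0.406, "claw": 0.4}, {"offset": [0.14, 0, 0], "yaw": 0.406, "claw": 0.4}, {"offset": [0.14, 0, 0], "yaw": 0.406, "claw": 0.4}, {"offset": [0.14, 0, 0], "yaw": 0.406, "claw": 0.4}, {"offset": [0.14, 0, 0], "yaw": 0.406, "claw": 0.4}, {"offset": [0.14, 0, 0], "yaw": 0.406, "claw": 0.4}])

```text
time: 43.18
ee_pos: [0.4438, 0.1155, 0.1031]
tcp_rot: [-179.2, -0.2, 107.0]
wrist_force: [-0.8, -0.7, -0.1]
opening: 0.0514
grasp_force: 0.0
```

Run:
```python
from h import *
snap('wrist'); fit(.441,.114)
```

```text
bolt [0.4417 0.1163] [0.0218 0.0649] ang 107.1 2083 [158, 235, 210, 130, 134, 131, 124, 129, 150, 242, 277, 163]
brightness ends [np.float64(169.0), np.float64(132.0)] e [-0.29  0.96] tcp [0.4438 0.1155 0.1031] [-179.2   -0.2  107. ]
```

Request:
servo_tool(rows=[{"offset": [-0.03, 0, 0.5], "yaw": 0, "claw": 0.4}, {"offset": [-0.03, 0, 1], "yaw": 0, "claw": 0.4}, {"offset": [-0.03, 0, 1], "yaw": 0, "claw": 0.5}])

```text
time: 43.6
ee_pos: [0.4395, 0.1116, -0.0001]
tcp_rot: [-178.8, -0.2, 107.1]
wrist_force: [0.3, -0.0, 1.1]
opening: 0.0428
grasp_force: 0.0
```

Request:
servo_tool(rows=[{"offset": [0, 0, 0.1], "yaw": 0, "claw": 0.5}, {"offset": [0, 0, 0.1], "yaw": 0, "claw": 0.5}, {"offset": [0, 0, 0.1], "yaw": 0, "claw": 1}, {"offset": [0, 0, 0.1], "yaw": 0, "claw": 1}, {"offset": [0, 0, 0.1], "yaw": 0, "claw": 1}, {"offset": [0, 0, 0.1], "yaw": 0, "claw": 1}, {"offset": [0, 0, 0.1], "yaw": 0, "claw": 1}])

```text
time: 44.48
ee_pos: [0.4423, 0.1124, -0.0061]
tcp_rot: [-179.2, -0.2, 106.9]
wrist_force: [-1.5, -0.2, 6.0]
opening: 0.0114
grasp_force: 48.8
```

Request:
servo_tool(rows=[{"offset": [0, 0, -0.5], "yaw": 0, "claw": 1}, {"offset": [0, 0, -1], "yaw": -0.406, "claw": 1}, {"offset": [0, 0, -1], "yaw": -0.406, "claw": 1}, {"offset": [0, 0, -1], "yaw": -0.406, "claw": 1}, {"offset": [0, 0, -1], "yaw": -0.406, "claw": 1}, {"offset": [0, 0, -1], "yaw": -0.406, "claw": 1}, {"offset": [0, 0, -1], "yaw": -0.406, "claw": 1}, {"offset": [0, 0, -1], "yaw": -0.406, "claw": 1}, {"offset": [0, 0, -1], "yaw": -0.406, "claw": 1}])

```text
time: 45.6
ee_pos: [0.4431, 0.1124, 0.0928]
tcp_rot: [-179.9, -0.9, 179.9]
wrist_force: [-0.2, -0.1, -1.1]
opening: 0.0115
grasp_force: 49.2
```

Request:
servo_tool(rows=[{"offset": [-0.5, -0.05, -0.1], "yaw": 0, "claw": 1}, {"offset": [-1, -0.1, -0.1], "yaw": 0, "claw": 1}, {"offset": [-1, -0.1, -0.1], "yaw": 0, "claw": 1}])

```text
time: 45.98
ee_pos: [0.5452, 0.1019, 0.0995]
tcp_rot: [-179.9, -1.0, 179.7]
wrist_force: [-0.8, 0.5, -1.5]
opening: 0.0119
grasp_force: 49.2
```

Request:
servo_tool(rows=[{"offset": [-0.5, -0.05, 0], "yaw": 0, "claw": 1}, {"offset": [-1, -0.1, 0], "yaw": 0, "claw": 1}, {"offset": [-1, -0.1, 0], "yaw": 0, "claw": 1}, {"offset": [-1, -0.1, 0], "yaw": 0, "claw": 1}])

```text
time: 46.48
ee_pos: [0.6423, 0.0925, 0.0995]
tcp_rot: [-179.9, -1.0, 179.9]
wrist_force: [-0.9, 0.4, 0.1]
opening: 0.0113
grasp_force: 49.2
```

Request:
servo_tool(rows=[{"offset": [0, 0, 0.4], "yaw": 0, "claw": 1}, {"offset": [0, 0, 0.66], "yaw": 0, "claw": 1}, {"offset": [0, 0, 0.66], "yaw": 0, "claw": 1}, {"offset": [0, 0, 0.66], "yaw": 0, "claw": 0.6}, {"offset": [0, 0, 0.66], "yaw": 0, "claw": 0.6}, {"offset": [0, 0, 0.66], "yaw": 0, "claw": 0.6}, {"offset": [0, 0, 0.4], "yaw": 0, "claw": 0.6}, {"offset": [0, 0, 0], "yaw": 0, "claw": 0.5}])

```text
time: 47.48
ee_pos: [0.6424, 0.0922, 0.0992]
tcp_rot: [-179.9, -1.0, 180.0]
wrist_force: [1.0, 0.6, 1.1]
opening: 0.0423
grasp_force: 0.0
```

Request:
servo_tool(rows=[{"offset": [0.22, -0.46, 0], "yaw": 0, "claw": 0.4}, {"offset": [0.43, -0.92, 0], "yaw": 0, "claw": 0.4}, {"offset": [0.43, -0.92, 0], "yaw": 0, "claw": 0.4}])

```text
time: 47.85
ee_pos: [0.5994, -0.0022, 0.1012]
tcp_rot: [-179.9, -0.9, 179.8]
wrist_force: [0.2, -0.1, 0.8]
opening: 0.0515
grasp_force: 0.0
```

Request:
servo_tool(rows=[{"offset": [0.22, -0.46, 0], "yaw": 0, "claw": 0.4}, {"offset": [0.43, -0.92, 0], "yaw": 0, "claw": 0.4}, {"offset": [0.43, -0.92, 0], "yaw": 0, "claw": 0.4}])

```text
time: 48.22
ee_pos: [0.5566, -0.0936, 0.1016]
tcp_rot: [-179.9, -0.9, 179.8]
wrist_force: [0.7, -0.5, -0.2]
opening: 0.051
grasp_force: 0.0
```

Request:
servo_tool(rows=[{"offset": [0.43, -0.92, 0], "yaw": 0.254, "claw": 0.4}, {"offset": [0.43, -0.92, 0], "yaw": 0.254, "claw": 0.4}, {"offset": [0.43, -0.92, 0], "yaw": 0.254, "claw": 0.4}, {"offset": [0.43, -0.92, 0], "yaw": 0.254, "claw": 0.4}, {"offset": [0.43, -0.92, 0], "yaw": 0.254, "claw": 0.4}, {"offset": [0.43, -0.92, 0], "yaw": 0.254, "claw": 0.4}])

```text
time: 48.98
ee_pos: [0.515, -0.1828, 0.102]
tcp_rot: [-179.3, -0.6, 134.4]
wrist_force: [0.2, 0.3, 1.3]
opening: 0.051
grasp_force: 0.0
```

Run:
```python
from h import *
snap('wrist','w6.png'); fit(.512,-.1845,'plug')
snap('top'); p=np.load('/tmp/top.npz')['p'][100:270,170:400,::-1]
cv2.imwrite('pics/c4.png',np.hstack([cv2.resize(p,(460,340)),cv2.resize(cv2.imread('pics/w6.png')[60:400],(340,340*340//560))[:206].repeat(1,0) if 0 else cv2.resize(cv2.imread('pics/w6.png'),(340,340))]))
```

```text
plug [ 0.5131 -0.1826] [0.0206 0.0662] ang 135.8 1750 [57, 98, 114, 137, 127, 204, 207, 230, 171, 144, 148, 109]
brightness ends [np.float64(192.0), np.float64(90.0)] e [-0.72  0.7 ] tcp [ 0.515  -0.1828  0.102 ] [-179.3   -0.6  134.4]
```

View pics/c4.png

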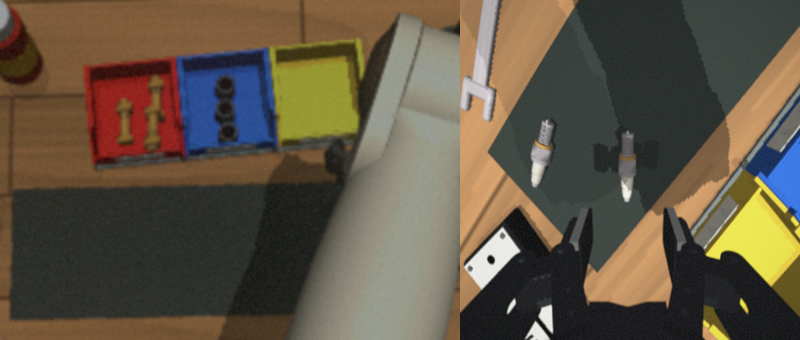

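All three bolts are in red, all three sockets are in blue, and the plug is centred between the fingers. I'll pick plug 1.

Request:
servo_tool(rows=[{"offset": [0.025, 0, 0.5], "yaw": -0.008, "claw": 0.4}, {"offset": [0.025, 0, 1], "yaw": -0.008, "claw": 0.4}, {"offset": [0.025, 0, 1], "yaw": -0.008, "claw": 0.5}])

```text
time: 49.45
ee_pos: [0.5084, -0.1807, -0.0013]
tcp_rot: [-179.2, -0.9, 135.8]
wrist_force: [0.6, 0.2, 0.5]
opening: 0.043
grasp_force: 0.0
```

Request:
servo_tool(rows=[{"offset": [0, 0, 0.09], "yaw": 0, "claw": 0.5}, {"offset": [0, 0, 0.09], "yaw": 0, "claw": 0.5}, {"offset": [0, 0, 0.09], "yaw": 0, "claw": 1}, {"offset": [0, 0, 0.09], "yaw": 0, "claw": 1}, {"offset": [0, 0, 0.09], "yaw": 0, "claw": 1}, {"offset": [0, 0, 0.09], "yaw": 0, "claw": 1}, {"offset": [0, 0, 0.09], "yaw": 0, "claw": 1}])

```text
time: 50.32
ee_pos: [0.5117, -0.1823, -0.0055]
tcp_rot: [-179.4, -0.5, 135.7]
wrist_force: [-0.3, 0.7, 5.8]
opening: 0.0186
grasp_force: 49.2
```

Request:
servo_tool(rows=[{"offset": [0, 0, -0.5], "yaw": 0, "claw": 1}, {"offset": [0, 0, -1], "yaw": -0.246, "claw": 1}, {"offset": [0, 0, -1], "yaw": -0.246, "claw": 1}, {"offset": [0, 0, -1], "yaw": -0.246, "claw": 1}, {"offset": [0, 0, -1], "yaw": -0.246, "claw": 1}, {"offset": [0, 0, -1], "yaw": -0.246, "claw": 1}, {"offset": [0, 0, -1], "yaw": -0.246, "claw": 1}])

```text
time: 51.2
ee_pos: [0.5124, -0.1819, 0.0932]
tcp_rot: [-179.9, -0.9, 179.8]
wrist_force: [-0.2, -0.1, -0.6]
opening: 0.0186
grasp_force: 49.3
```

Request:
servo_tool(rows=[{"offset": [-0.43, 0.14, -0.1], "yaw": 0, "claw": 1}, {"offset": [-0.86, 0.28, -0.1], "yaw": 0, "claw": 1}, {"offset": [-0.86, 0.28, -0.1], "yaw": 0, "claw": 1}])

```text
time: 51.58
ee_pos: [0.6003, -0.1527, 0.1004]
tcp_rot: [-179.9, -0.9, 179.9]
wrist_force: [-1.4, -0.5, -0.8]
opening: 0.0183
grasp_force: 49.3
```

Request:
servo_tool(rows=[{"offset": [-0.43, 0.14, 0], "yaw": 0, "claw": 1}, {"offset": [-0.86, 0.28, 0], "yaw": 0, "claw": 1}, {"offset": [-0.86, 0.28, 0], "yaw": 0, "claw": 1}, {"offset": [-0.86, 0.28, 0], "yaw": 0, "claw": 1}])

```text
time: 52.08
ee_pos: [0.6838, -0.1261, 0.1]
tcp_rot: [-179.9, -1.0, 179.9]
wrist_force: [0.2, 0.5, -0.4]
opening: 0.0186
grasp_force: 49.3
```

Request:
servo_tool(rows=[{"offset": [0, 0, 0.4], "yaw": 0, "claw": 1}, {"offset": [0, 0, 0.66], "yaw": 0, "claw": 1}, {"offset": [0, 0, 0.66], "yaw": 0, "claw": 1}, {"offset": [0, 0, 0.66], "yaw": 0, "claw": 0.55}, {"offset": [0, 0, 0.66], "yaw": 0, "claw": 0.55}, {"offset": [0, 0, 0.66], "yaw": 0, "claw": 0.55}, {"offset": [0, 0, 0.4], "yaw": 0, "claw": 0.55}, {"offset": [0, 0, 0], "yaw": 0, "claw": 0.5}])

```text
time: 53.08
ee_pos: [0.6838, -0.1257, 0.0999]
tcp_rot: [-179.9, -1.0, 180.0]
wrist_force: [0.7, -0.6, 0.8]
opening: 0.0427
grasp_force: 0.0
```

Request:
servo_tool(rows=[{"offset": [0.42, -0.2, 0], "yaw": 0, "claw": 0.4}, {"offset": [0.85, -0.4, 0], "yaw": 0, "claw": 0.4}, {"offset": [0.85, -0.4, 0], "yaw": 0, "claw": 0.4}])

```text
time: 53.45
ee_pos: [0.5974, -0.167, 0.1025]
tcp_rot: [-179.9, -0.9, 179.9]
wrist_force: [1.9, -0.3, -0.2]
opening: 0.0513
grasp_force: 0.0
```

Request:
servo_tool(rows=[{"offset": [0.42, -0.2, 0], "yaw": 0, "claw": 0.4}, {"offset": [0.85, -0.4, 0], "yaw": 0, "claw": 0.4}, {"offset": [0.85, -0.4, 0], "yaw": 0, "claw": 0.4}])

```text
time: 53.82
ee_pos: [0.5133, -0.2068, 0.1039]
tcp_rot: [-179.9, -0.8, 179.9]
wrist_force: [0.8, 0.1, 0.3]
opening: 0.0513
grasp_force: 0.0
```

Request:
servo_tool(rows=[{"offset": [0.85, -0.4, 0], "yaw": 0.367, "claw": 0.4}, {"offset": [0.85, -0.4, 0], "yaw": 0.367, "claw": 0.4}, {"offset": [0.85, -0.4, 0], "yaw": 0.367, "claw": 0.4}, {"offset": [0.85, -0.4, 0], "yaw": 0.367, "claw": 0.4}, {"offset": [0.85, -0.4, 0], "yaw": 0.367, "claw": 0.4}, {"offset": [0.85, -0.4, 0], "yaw": 0.367, "claw": 0.4}, {"offset": [0.85, -0.4, 0], "yaw": 0.367, "claw": 0.4}, {"offset": [0.85, -0.4, 0], "yaw": 0.367, "claw": 0.4}])

```text
time: 54.82
ee_pos: [0.4301, -0.2457, 0.1045]
tcp_rot: [-179.2, -0.3, 114.2]
wrist_force: [0.8, 0.5, 0.3]
opening: 0.051
grasp_force: 0.0
```

Run:
```python
from h import *
snap('wrist'); fit(.43,-.2475,'plug')
```

```text
plug [ 0.4301 -0.2466] [0.0201 0.066 ] ang 114.4 1710 [61, 94, 114, 132, 125, 200, 211, 235, 151, 140, 143, 101]
brightness ends [np.float64(233.0), np.float64(133.0)] e [-0.41  0.91] tcp [ 0.4301 -0.2457  0.1045] [-179.2   -0.3  114.2]
```

Request:
servo_tool(rows=[{"offset": [0.01, 0, 0.5], "yaw": 0, "claw": 0.4}, {"offset": [0.01, 0, 1], "yaw": 0, "claw": 0.4}, {"offset": [0.01, 0, 1], "yaw": 0, "claw": 0.5}])

```text
time: 55.25
ee_pos: [0.4252, -0.2436, 0.0013]
tcp_rot: [-178.9, -0.6, 114.0]
wrist_force: [-0.4, -0.1, 0.3]
opening: 0.0422
grasp_force: 0.0
```

Request:
servo_tool(rows=[{"offset": [0, 0, 0.11], "yaw": 0, "claw": 0.5}, {"offset": [0, 0, 0.11], "yaw": 0, "claw": 0.5}, {"offset": [0, 0, 0.11], "yaw": 0, "claw": 1}, {"offset": [0, 0, 0.11], "yaw": 0, "claw": 1}, {"offset": [0, 0, 0.11], "yaw": 0, "claw": 1}, {"offset": [0, 0, 0.11], "yaw": 0, "claw": 1}, {"offset": [0, 0, 0.11], "yaw": 0, "claw": 1}])

```text
time: 56.12
ee_pos: [0.4282, -0.2455, -0.0052]
tcp_rot: [-179.2, -0.2, 113.9]
wrist_force: [-0.7, 0.6, 7.9]
opening: 0.0188
grasp_force: 49.3
```

Request:
servo_tool(rows=[{"offset": [0, 0, -0.5], "yaw": 0, "claw": 1}, {"offset": [0, 0, -1], "yaw": -0.367, "claw": 1}, {"offset": [0, 0, -1], "yaw": -0.367, "claw": 1}, {"offset": [0, 0, -1], "yaw": -0.367, "claw": 1}, {"offset": [0, 0, -1], "yaw": -0.367, "claw": 1}, {"offset": [0, 0, -1], "yaw": -0.367, "claw": 1}, {"offset": [0, 0, -1], "yaw": -0.367, "claw": 1}, {"offset": [0, 0, -1], "yaw": -0.367, "claw": 1}])

```text
time: 57.12
ee_pos: [0.429, -0.245, 0.0937]
tcp_rot: [-179.9, -0.9, -180.0]
wrist_force: [0.5, 0.2, -0.5]
opening: 0.019
grasp_force: 49.3
```

Request:
servo_tool(rows=[{"offset": [-0.37, 0.15, -0.1], "yaw": 0, "claw": 1}, {"offset": [-0.74, 0.3, -0.1], "yaw": 0, "claw": 1}, {"offset": [-0.74, 0.3, -0.1], "yaw": 0, "claw": 1}])

```text
time: 57.5
ee_pos: [0.5047, -0.214, 0.1019]
tcp_rot: [-179.9, -0.9, 179.9]
wrist_force: [-0.0, -0.1, -0.4]
opening: 0.0182
grasp_force: 49.3
```

Request:
servo_tool(rows=[{"offset": [-0.37, 0.15, 0], "yaw": 0, "claw": 1}, {"offset": [-0.74, 0.3, 0], "yaw": 0, "claw": 1}, {"offset": [-0.74, 0.3, 0], "yaw": 0, "claw": 1}])

```text
time: 57.88
ee_pos: [0.578, -0.1842, 0.1003]
tcp_rot: [-179.9, -0.9, 179.9]
wrist_force: [-1.1, 0.6, -1.0]
opening: 0.0185
grasp_force: 49.3
```

Request:
servo_tool(rows=[{"offset": [-0.37, 0.15, 0], "yaw": 0, "claw": 1}, {"offset": [-0.74, 0.3, 0], "yaw": 0, "claw": 1}, {"offset": [-0.74, 0.3, 0], "yaw": 0, "claw": 1}, {"offset": [-0.74, 0.3, 0], "yaw": 0, "claw": 1}])

```text
time: 58.38
ee_pos: [0.65, -0.1555, 0.0998]
tcp_rot: [-179.9, -0.9, 179.9]
wrist_force: [-0.1, 0.4, -0.5]
opening: 0.0186
grasp_force: 49.3
```

Request:
servo_tool(rows=[{"offset": [0, 0, 0.4], "yaw": 0, "claw": 1}, {"offset": [0, 0, 0.66], "yaw": 0, "claw": 1}, {"offset": [0, 0, 0.66], "yaw": 0, "claw": 1}, {"offset": [0, 0, 0.66], "yaw": 0, "claw": 0.55}, {"offset": [0, 0, 0.66], "yaw": 0, "claw": 0.55}, {"offset": [0, 0, 0.66], "yaw": 0, "claw": 0.55}, {"offset": [0, 0, 0.4], "yaw": 0, "claw": 0.55}, {"offset": [0, 0, 0], "yaw": 0, "claw": 0.5}])

```text
time: 59.38
ee_pos: [0.6502, -0.1547, 0.0992]
tcp_rot: [-180.0, -1.1, 180.0]
wrist_force: [-0.3, -0.4, 0.8]
opening: 0.0426
grasp_force: 0.0
```

Request:
servo_tool(rows=[{"offset": [0.5, -0.5, -0.2], "yaw": 0, "claw": 1}, {"offset": [1, -1, -0.4], "yaw": 0, "claw": 1}, {"offset": [1, -1, -0.4], "yaw": 0, "claw": 1}, {"offset": [1, -1, -0.4], "yaw": 0, "claw": 1}])

```text
time: 59.88
ee_pos: [0.5513, -0.2559, 0.1423]
tcp_rot: [-179.9, -0.8, 179.9]
wrist_force: [0.4, -0.4, 0.1]
opening: 0.0001
grasp_force: 0.0
```

Request:
servo_tool(rows=[{"offset": [0.5, -0.5, 0], "yaw": 0, "claw": 1}, {"offset": [1, -0.8, 0], "yaw": 0, "claw": 1}, {"offset": [1, -0.8, 0], "yaw": 0, "claw": 1}, {"offset": [1, -0.8, 0], "yaw": 0, "claw": 1}])

```text
time: 60.38
ee_pos: [0.4525, -0.3343, 0.1427]
tcp_rot: [-180.0, -0.9, -180.0]
wrist_force: [-0.3, 0.3, 0.3]
opening: 0.0002
grasp_force: 0.0
```

Run:
```python
from h import *
o,p,d=snap('wrist','w7.png'); print(o['ee_pos'],o['tcp_rot'])
snap('top'); q=np.load('/tmp/top.npz')['p'][100:270,170:400,::-1]
cv2.imwrite('pics/c5.png',np.hstack([cv2.resize(q,(460,340)),cv2.resize(cv2.imread('pics/w7.png'),(340,340))]))
uv,P,c=world('wrist',1)
m=(P[:,2]>.06)&(P[:,2]<.074)&(c[:,0]>150)&(c[:,0]-c[:,2]>80)&(P[:,1]<-.25); print('grip top',m.sum(),(P[m].min(0)+P[m].max(0))/2 if m.any() else '', np.ptp(P[m],axis=0) if m.any() else '')
uv,P,c=world('scene',1)
m=(P[:,2]>.06)&(P[:,2]<.2)&(P[:,0]>.6)&(P[:,0]<.85)&(P[:,1]<-.2)&(P[:,1]>-.5); print('bottle',m.sum(),P[m].min(0),P[m].max(0))
```

```text
[ 0.45250687 -0.33428975  0.14269741] [-179.95330387   -0.88852166 -179.98612177]
grip top 0  
bottle 1032 [ 0.64651748 -0.33815006  0.06002437] [ 0.75713858 -0.20024283  0.19365369]
```

View pics/c5.png

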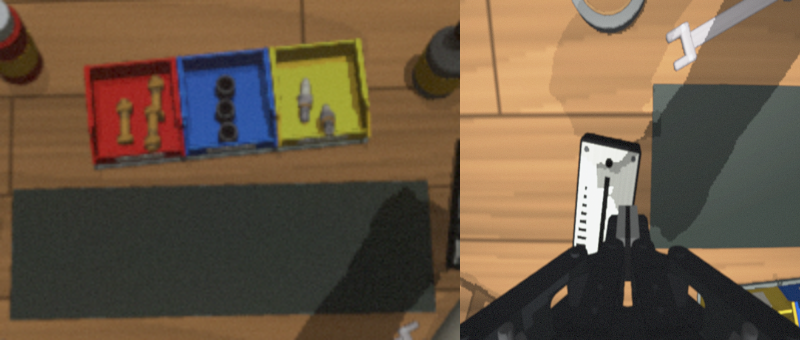

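All eight parts are in the right bins, and the mat is empty. The dimmer comes next.

Run:
```python
from h import *
uv,P,c=world('scene',1)
m=(abs(P[:,0]-.55)<.12)&(abs(P[:,1]+.375)<.07)&(P[:,2]>.045)&(P[:,2]<.075)&(c[:,0]-c[:,2]>60); print('scene',m.sum(),P[m].min(0).round(3),P[m].max(0).round(3),np.median(P[m],0).round(3))
t=m&(P[:,2]>.064); print(P[t].mean(0).round(4),t.sum())
uv,P,c=world('top',1)
m=(abs(P[:,0]-.55)<.12)&(abs(P[:,1]+.375)<.07)&(P[:,2]>.045)&(P[:,2]<.08); print('top',m.sum(),P[m].min(0).round(3),P[m].max(0).round(3),np.median(P[m],0).round(3))
# dot and track in wrist view (full-res coords from shown right half: x*(560/340), y*(420/340))
f=lambda x,y:((x-460)*560/340,y*420/340)
print(px('wrist',[f(609,163),f(607,180),f(600,245)],.038).round(4).tolist())
```

```text
scene 63 [ 0.561 -0.394  0.048] [ 0.579 -0.357  0.072] [ 0.572 -0.368  0.065]
[ 0.5698 -0.3734  0.0677] 33
top 79 [ 0.443 -0.39   0.045] [ 0.603 -0.332  0.073] [ 0.566 -0.375  0.066]
[[0.4511, -0.3574, 0.038], [0.4681, -0.3604, 0.038], [0.5394, -0.3721, 0.038]]
```

Request:
servo_tool(rows=[{"offset": [-0.36, -0.12, 0], "yaw": 0, "claw": 1}, {"offset": [-0.71, -0.235, 0], "yaw": 0, "claw": 1}, {"offset": [-0.71, -0.235, 0], "yaw": 0, "claw": 1}])

```text
time: 60.85
ee_pos: [0.5254, -0.3573, 0.14]
tcp_rot: [-180.0, -1.0, -179.8]
wrist_force: [-0.6, 1.0, 0.1]
opening: -0.0001
grasp_force: 0.0
```

Request:
servo_tool(rows=[{"offset": [-0.36, -0.12, 0], "yaw": 0.051, "claw": 1}, {"offset": [-0.71, -0.235, 0], "yaw": 0.051, "claw": 1}, {"offset": [-0.71, -0.235, 0], "yaw": 0.051, "claw": 1}, {"offset": [-0.71, -0.235, 0], "yaw": 0.051, "claw": 1}])

```text
time: 61.35
ee_pos: [0.5937, -0.3809, 0.1407]
tcp_rot: [-179.8, -0.9, 170.9]
wrist_force: [0.4, 0.4, -0.7]
opening: -0.0002
grasp_force: 0.0
```

Request:
servo_tool(rows=[{"offset": [0, 0, 0.3], "yaw": 0, "claw": 1}, {"offset": [0, 0, 0.6], "yaw": 0, "claw": 1}, {"offset": [0, 0, 0.8], "yaw": 0, "claw": 1}, {"offset": [0, 0, 0.9], "yaw": 0, "claw": 1}, {"offset": [0, 0, 0.97], "yaw": 0, "claw": 1}, {"offset": [0, 0, 1], "yaw": 0, "claw": 1}, {"offset": [0, 0, 1], "yaw": 0, "claw": 1}])

```text
time: 62.22
ee_pos: [0.5922, -0.3821, 0.0415]
tcp_rot: [-179.8, -0.8, 170.8]
wrist_force: [1.0, 0.3, 0.2]
opening: -0.0001
grasp_force: 0.0
```

Request:
servo_tool(rows=[{"offset": [0.04, 0, 0], "yaw": 0, "claw": 1}, {"offset": [0.1, 0, 0], "yaw": 0, "claw": 1}, {"offset": [0.2, 0, 0], "yaw": 0, "claw": 1}, {"offset": [0.3, 0, 0], "yaw": 0, "claw": 1}, {"offset": [0.4, 0, 0], "yaw": 0, "claw": 1}, {"offset": [0.5, 0, 0], "yaw": 0, "claw": 1}, {"offset": [0.6, 0, 0], "yaw": 0, "claw": 1}, {"offset": [0.7, 0, 0], "yaw": 0, "claw": 1}, {"offset": [0.78, 0, 0], "yaw": 0, "claw": 1}, {"offset": [0.82, 0, 0], "yaw": 0, "claw": 1}])

```text
time: 63.48
ee_pos: [0.5107, -0.3688, 0.0423]
tcp_rot: [-179.8, -0.9, 170.8]
wrist_force: [2.0, -0.4, -1.3]
opening: -0.0001
grasp_force: 1.0
```

Request:
servo_tool(rows=[{"offset": [0.03, 0, 0], "yaw": 0, "claw": 1}, {"offset": [0.06, 0, 0], "yaw": 0, "claw": 1}, {"offset": [0.08, 0, 0], "yaw": 0, "claw": 1}, {"offset": [0.08, 0, 0], "yaw": 0, "claw": 1}])

```text
time: 63.98
ee_pos: [0.5031, -0.3676, 0.0423]
tcp_rot: [-179.8, -0.9, 170.8]
wrist_force: [0.7, -0.5, -0.0]
opening: -0.0
grasp_force: 0.2
```

Request:
servo_tool(rows=[{"offset": [0.02, 0, 0], "yaw": 0, "claw": 1}, {"offset": [0.04, 0, 0], "yaw": 0, "claw": 1}, {"offset": [0.06, 0, 0], "yaw": 0, "claw": 1}])

```text
time: 64.35
ee_pos: [0.4972, -0.3667, 0.0424]
tcp_rot: [-179.8, -0.9, 170.8]
wrist_force: [1.7, -0.4, -1.3]
opening: -0.0001
grasp_force: 1.0
```

Request:
servo_tool(rows=[{"offset": [0.01, 0, 0], "yaw": 0, "claw": 1}, {"offset": [0.02, 0, 0], "yaw": 0, "claw": 1}, {"offset": [0.03, 0, 0], "yaw": 0, "claw": 1}])

```text
time: 64.72
ee_pos: [0.4944, -0.3662, 0.0425]
tcp_rot: [-179.8, -0.9, 170.8]
wrist_force: [5.5, -0.5, -2.0]
opening: 0.0003
grasp_force: 2.7
```

Request:
servo_tool(rows=[{"offset": [0.01, 0, 0], "yaw": 0, "claw": 1}, {"offset": [0.015, 0, 0], "yaw": 0, "claw": 1}, {"offset": [0.015, 0, 0], "yaw": 0, "claw": 1}])

```text
time: 65.1
ee_pos: [0.4944, -0.3662, 0.0426]
tcp_rot: [-179.8, -0.7, 170.8]
wrist_force: [10.4, -1.6, -6.1]
opening: 0.0001
grasp_force: 4.8
```

Request:
servo_tool(rows=[{"offset": [-0.1, 0, 0], "yaw": 0, "claw": 1}, {"offset": [-0.2, 0, 0], "yaw": 0, "claw": 1}, {"offset": [-0.2, 0, -0.5], "yaw": 0, "claw": 1}, {"offset": [-0.2, 0, -1], "yaw": 0, "claw": 1}, {"offset": [-0.2, 0, -1], "yaw": 0, "claw": 1}])

```text
time: 65.72
ee_pos: [0.5161, -0.3702, 0.147]
tcp_rot: [-179.6, -0.5, 170.8]
wrist_force: [0.7, -0.5, -0.3]
opening: -0.0
grasp_force: 0.0
```

Request:
servo_tool(rows=[{"offset": [0, 0.5, 0], "yaw": 0, "claw": 1}, {"offset": [0, 1, 0], "yaw": 0, "claw": 1}, {"offset": [0, 1, 0], "yaw": 0, "claw": 1}, {"offset": [0, 1, 0], "yaw": 0, "claw": 1}])

```text
time: 66.22
ee_pos: [0.5302, -0.2703, 0.1413]
tcp_rot: [-179.8, -0.9, 170.9]
wrist_force: [-1.2, -0.2, 0.1]
opening: -0.0001
grasp_force: 0.0
```

Run:
```python
from h import *
snap('top'); snap('scene')
a=np.load('/tmp/top.npz')['p'][110:250,110:440,::-1]; b=np.load('/tmp/scene.npz')['p'][140:320,120:460,::-1]
cv2.imwrite('pics/end.png',np.vstack([cv2.resize(a,(620,263)),cv2.resize(b,(620,328))]))
uv,P,c=world('scene',1)
m=(abs(P[:,0]-.5)<.14)&(abs(P[:,1]+.37)<.07)&(P[:,2]>.06)&(P[:,2]<.075)&(c[:,0]-c[:,2]>80); print(m.sum(),P[m].mean(0).round(4))
```

```text
35 [ 0.4775 -0.3573  0.0656]
```

View pics/end.png

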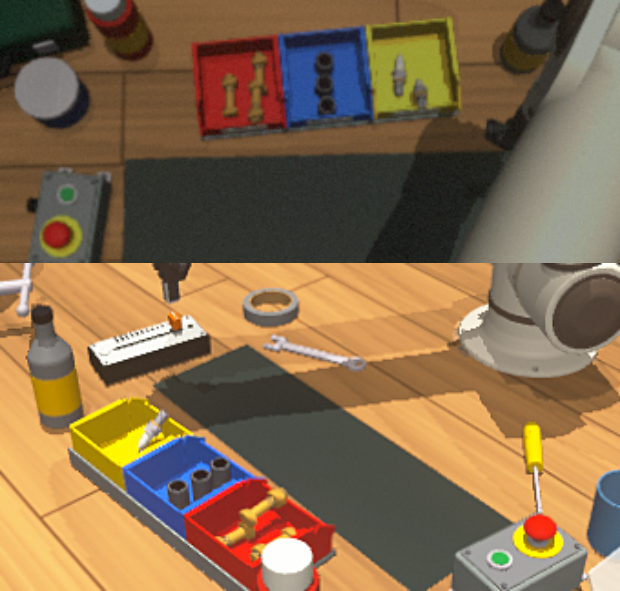

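Everything is binned, the plunger is up, and the dimmer is at the dot end. I'll check the heights of the leaning parts before handing in.

Run:
```python
from h import *
for n in('top','scene'):
    uv,P,c=world(n,1)
    for nm,x,y,f in(('yellow',.682,-.144,(c[:,2]>90)&(c.min(1)>80)),('red',.666,.114,(c[:,1]>80)&(c[:,0]-c[:,2]>40))):
        m=f&(abs(P[:,0]-x)<.054)&(abs(P[:,1]-y)<.054)&(P[:,2]<.09)
        q=P[m]; print(n,nm,m.sum(),'z pct',np.percentile(q[:,2],[5,50,95]).round(3))
        for a in np.argsort(q[:,0])[::max(1,len(q)//14)]: print(q[a].round(3).tolist(),end=' ')
        print()
```

```text
top yellow 86 z pct [0.023 0.028 0.045]
[0.629, -0.153, 0.05] [0.657, -0.158, 0.046] [0.659, -0.153, 0.04] [0.661, -0.156, 0.04] [0.667, -0.16, 0.031] [0.672, -0.155, 0.025] [0.679, -0.123, 0.032] [0.683, -0.121, 0.031] [0.686, -0.135, 0.03] [0.689, -0.127, 0.03] [0.692, -0.133, 0.029] [0.698, -0.133, 0.03] [0.703, -0.133, 0.023] [0.708, -0.133, 0.027] [0.715, -0.128, 0.024] 
top red 200 z pct [0.025 0.032 0.062]
[0.614, 0.098, 0.064] [0.622, 0.09, 0.063] [0.63, 0.09, 0.056] [0.635, 0.129, 0.032] [0.642, 0.13, 0.029] [0.647, 0.135, 0.03] [0.654, 0.09, 0.053] [0.662, 0.087, 0.056] [0.666, 0.093, 0.054] [0.673, 0.129, 0.034] [0.68, 0.138, 0.03] [0.685, 0.089, 0.03] [0.693, 0.092, 0.025] [0.71, 0.095, 0.029] [0.717, 0.078, 0.023] 
scene yellow 134 z pct [0.016 0.04  0.056]
[0.628, -0.154, 0.056] [0.633, -0.157, 0.056] [0.638, -0.151, 0.045] [0.643, -0.151, 0.035] [0.646, -0.152, 0.052] [0.65, -0.167, 0.043] [0.651, -0.151, 0.039] [0.654, -0.146, 0.04] [0.656, -0.148, 0.043] [0.658, -0.159, 0.041] [0.661, -0.156, 0.038] [0.664, -0.157, 0.035] [0.667, -0.152, 0.033] [0.671, -0.156, 0.029] [0.674, -0.157, 0.027] 
scene red 441 z pct [0.02  0.033 0.061]
[0.612, 0.1, 0.049] [0.619, 0.101, 0.057] [0.624, 0.1, 0.056] [0.631, 0.097, 0.054] [0.636, 0.132, 0.029] [0.645, 0.1, 0.052] [0.656, 0.099, 0.052] [0.663, 0.099, 0.018] [0.666, 0.099, 0.027] [0.668, 0.083, 0.026] [0.672, 0.083, 0.025] [0.679, 0.093, 0.024] [0.684, 0.093, 0.027] [0.69, 0.132, 0.025] [0.706, 0.092, 0.033]
```

```bash
python3 -c "
from workcell import *
o=get_obs(); print(o['time'],o['wrist_force']); print(job_done())"
```

```text
66.325 [-0.05317072 -0.52132064 -0.48644043]
the job is handed in; nothing more can be done
None
```

I pressed the stop plunger to its stop and it came back up; then I put all 8 parts on the mat in their bins (3 sockets, 2 plugs, 3 bolts), slid the dimmer to its off end, and handed the job in at 66 s; no verdict came back.

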